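Lay out the shelf-fitting kit

TASK

Set out the shelf-fitting kit in a row. Pile the three L-shaped corner plates flat and centred on the square plywood base, their legs in line with its edges: the one with the round boss at the bottom, the one with the square boss on it, the plain one on top, each turned half round from the one below so that its two leg ends rest on the other's and the pile lies level. Stand the tape measure upright midway between the plywood base and the drill-bit case, and the jar upright midway between the base and the sanding block, both in line with the row, and do not push the pencil or the marker about.

Things in the scene. Friction and masses are not known exactly. Their poses are not given: they have to be found in the camera images.
- bracket_round: Aluminium L-shaped plate lying flat: legs 84 mm long outside, 34 wide, 10 thick; a round boss, 28 mm wide, stands 10 mm above the plate on the corner (20 high in all). Origin: underside, centre of the L's 84 x 84 mm outline. z up; leg centre lines: y = -25 mm and x = -25 mm; corner centred at (-25, -25). Grip a leg across its 34 mm near the inner corner. 0.13 kg.
- bracket_square: Aluminium L-shaped plate lying flat: legs 84 mm long outside, 34 wide, 10 thick; a square boss, 28 mm wide, stands 10 mm above the plate on the corner (20 high in all). Origin: underside, centre of the L's 84 x 84 mm outline. z up; leg centre lines: y = -25 mm and x = -25 mm; corner centred at (-25, -25). Grip a leg across its 34 mm near the inner corner. 0.13 kg.
- bracket_plain: Aluminium L-shaped plate lying flat: legs 84 mm long outside, 34 wide, 10 thick; no boss, 10 mm high all over. Origin: underside, centre of the L's 84 x 84 mm outline. z up; leg centre lines: y = -25 mm and x = -25 mm; corner centred at (-25, -25). Grip a leg across its 34 mm near the inner corner. 0.13 kg.
- tape_measure: yellow-green tape measure standing on its edge, 36 x 80 x 71 mm (x, y, z), body about 34 mm thick in x, so grip it across x. Origin: centre of its underside, z up; the bulk of the body is centred 5 mm to +y of it.
- jar: small clear round jar of nails with a red lid, standing with the parts at the front, 59 mm in diameter, 87 mm high; grip it round the body, about 45 mm above the surface. Origin: centre of its underside, z up.
- base: square plywood base, 120 x 120 x 15 mm, fixed flat on the work surface. Origin: centre of its underside (at the height of the work surface); x and y along its edges, z up. The case and the sanding block stand on its y axis, one on either side, which is which varying. Paper rolls hang about 0.5 m above the surface just behind the row: keep the wrist low there.
- bit_case: closed teal drill-bit case, about 80 x 120 x 27 mm (x, y, z), fixed on the work surface in line with the base's y axis, its centre 280 mm from the base's centre. Origin: centre of its underside.
- sanding_block: black rubber sanding block, 68 x 102 x 30 mm (x, y, z), fixed on the work surface in line with the base's y axis, its centre 280 mm from the base's centre, on the far side of the base from the case. Origin: centre of its underside.
- pencil: yellow pencil, 8 x 171 x 7 mm (x, y, z), loose, lying among the parts at the front; to be left alone. Origin: centre of its underside.
- marker: black marker pen, 19 x 129 x 16 mm (x, y, z), loose, lying among the parts at the front; to be left alone. Origin: centre of its underside.
Not all that is in view belongs to the job. What is shaped like the bracket_round but green is not meant.

How it is judged:
By the outcome, as a careful person would: the job done as asked, in the order asked, and still so for the second after the job is handed in, with the robot touching nothing.
It also fails if it takes over 128 s, if anything falls off the work surface, if the arm or the gripper's body presses on something with over 40 N, if the wrist force passes 120 N, or if a joint passes its speed limit or range.

ROBOT

A 6-joint arm with a two-finger parallel gripper is mounted at the origin on a cart in front of the work surface, level with it; the furniture and walls round the work are solid. World frame = base frame: x ahead of the robot, y to its left, z up, the work surface at z = 0. Lengths are in mm, angles in rad, forces in N, time in s.
With the tool pointing down it reaches from about 275 to 1000 mm from the base axis. Payload 8.4 kg.
Tool frame: the origin (TCP) lies at the centre of the arm's flange, where the gripper is bolted on; the fingertips stand r.tip_extent ahead of it and the grasp point (between the pads) lies 155 mm ahead of it (r.tip_extent is the distance from the TCP to the fingertips, in mm); z points along the fingers, y is the direction in which the jaws open and shut (so a half turn about z gives the same grasp; the last joint's range is limited). The gripper opens to 85 mm and grips with 20 to 120 N. Pads are 22 mm wide; open, the fingers measure 114 mm over their backs; the gripper's body (76 mm by 85 mm) begins 54 mm behind the grasp point. The pads swing forward as they close: fully open they stand 13 mm farther back than shut.
Start: joints at [1.125, 0.353, 1.633, -0, 1.155, -0.002], TCP at [268.358, 564.458, 404.681] pointing down, gripper open.
Joint ranges: [-2.63, 2.63], [-0.92, 2.1], [0.06, 2.66], [-1.3, 4.44], [0, 2.69], [-3.02, 3.02]. Speed limits (rad/s): [2.22, 2.22, 2.79, 3.14, 3.14, 3.14].

INTERFACE

Orientations are given as [roll, pitch, yaw] about the fixed x, y, z axes, in that order (R = Rz(yaw) Ry(pitch) Rx(roll)).
In Python, from rig import sense, grab_frame, job, r gives the robot as it stands. The module is installed in compiled form; this text tells all that it offers.
- The arm moves only by the shell command python3 -m creep 'ROWS' [FORCE]. ROWS is JSON, a list of rows, each a list of 7 numbers: the turn, a rotation vector about the tool's x, y, z in rad, then the shift along the tool's x, y, z in mm, then the closure, from 0 (fully open) to 1 (shut). In form: [[wx, wy, wz, dx, dy, dz, fingers], ...]. A call has 1 to 10 rows; each row shifts and turns the pose as measured when the row begins, along the tool's axes as they then stand; what a row does not reach is not made up. A row lasts 1/12 s, in which the tool goes at most 41.7 mm and 7.16 degrees, less where a joint would pass 70% of its speed; a pose out of reach is approached as far as the arm can. A call with a gripper value outside its range is refused whole. The fingers move at their own pace and stop on an object; FORCE is the grip in N (left out, the last holds). Time passes only in rows, so rows that do not move let the fingers close. It gives the time, the measured TCP pose, the force and the opening at its end, in the units of the state.
- sense(): the state, without advancing time (a new reading comes with each control period).
- grab_frame(name): name is "scene" or "top"; returns a dict with "color" (400x640x3 uint8, red, green, blue), "mtx" (3x3 intrinsics, pixels), "T" (4x4, takes a point from camera to world coordinates). Camera axes: x right, y down, z forward; pixel columns grow to the right and rows downward; lengths in mm; the calibration is good to about 2 mm. A picture is of the moment at which its call begins. There is no depth.
- job.sign_off(): hands the job in, once; it reports no verdict.
The state is a dict: "clock": time; "qpos": joint angles; "qvel": joint speeds; "joint_efforts": joint torques, N m; "eef_pos": TCP position; "tcp_rot": TCP orientation; "contact_force": force on the tool from outside, world axes, zero at the start; "wrist_torque": the same for the moment, N m; "opening": opening from 0.0 (shut) to 1.0 (fully open).
Only numpy, scipy, OpenCV 4.12 (cv2) and the standard library are available. Lean on these libraries where they do the work, as an engineer would, in place of code of your own. Each camera call takes 0.05 s, during which the arm holds its last target.

## Working session

There is one attempt and no reset: what is moved stays moved. The work goes in short steps, Python scripts to look and compute and a shell command to move; the robot and the scene stay as the last step left them, time stands still between calls to the robot, and variables do not carry over. Pictures are saved under pics/ and viewed, and the job is handed in when it is done.

```bash
mkdir -p pics; ls
python3 - <<'E'
from rig import sense, grab_frame, job, r
import cv2
print(sense()); print(r.tip_extent)
for n in("scene","top"):
    f=grab_frame(n); cv2.imwrite(f"pics/{n}0.png",f["color"][:,:,::-1]); print(n,f["mtx"].tolist(),f["T"].round(4).tolist())
E
```

```text
pics
{'clock': 0.0, 'qpos': array([ 1.12458230e+00,  3.53652279e-01,  1.63411081e+00,  3.83458447e-06,
        1.15519236e+00, -2.38757854e-03]), 'qvel': array([-0.00107271,  0.00075899,  0.00027733,  0.00182369, -0.00039129,
        0.00182643]), 'joint_efforts': array([ 1.31099798e-03, -6.05240464e+01, -3.42079604e+01, -1.39061763e-04,
        9.13866417e-03,  1.09018313e-05]), 'eef_pos': array([268.26989962, 564.24887502, 403.9689132 ]), 'tcp_rot': array([-3.14022987e+00, -6.75981232e-06,  2.69776465e+00]), 'contact_force': array([-0.11782632,  0.77913216,  0.40229923]), 'wrist_torque': array([0.01137503, 0.02317138, 0.00162533]), 'opening': 1.000878518848554}
173.4
scene [[500.0615086024067, 0.0, 316.6752291897749], [0.0, 500.0615086024067, 211.34064240510264], [0.0, 0.0, 1.0]] [[0.4575, -0.4401, 0.7726, -797.8468], [-0.889, -0.2441, 0.3874, -737.4729], [0.0181, -0.8641, -0.5029, 913.9086], [0.0, 0.0, 0.0, 1.0]]
top [[383.6271470900921, 0.0, 314.2033180844624], [0.0, 383.6271470900921, 197.6148984496237], [0.0, 0.0, 1.0]] [[0.0134, -0.9963, 0.0854, 419.8145], [-0.9997, -0.0151, -0.0201, -49.91], [0.0213, -0.0851, -0.9961, 1173.7622], [0.0, 0.0, 0.0, 1.0]]
```

View pics/scene0.png

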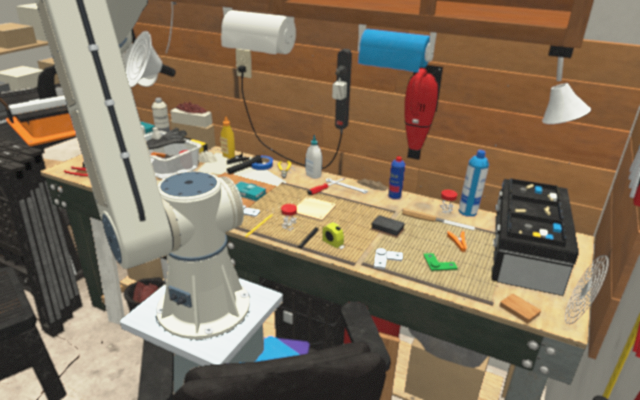

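View pics/top0.png

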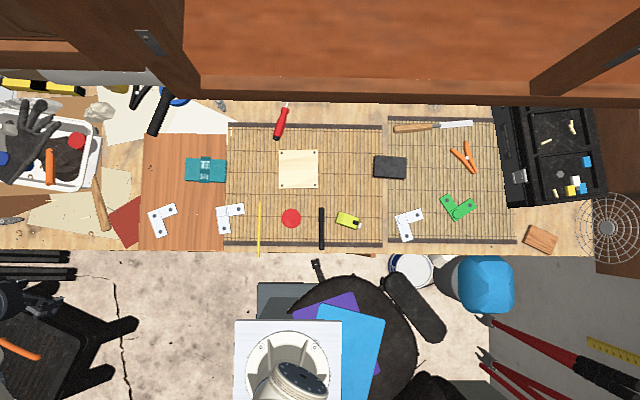

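The top view shows the base at (298,168), the case at (206,169), the sanding block at (390,167), three white brackets at (163,220), (230,218) and (408,225), the green decoy at (458,207), the jar lid at (291,218), the tape measure at (349,220), the pencil at (259,230) and the marker at (321,228). I'll zoom in next.

```bash
cat > h.py <<'E'
from rig import sense, grab_frame, job, r
import cv2, numpy as np
from scipy.spatial.transform import Rotation as Rot
def ray(f,u,v):
    d=f["T"][:3,:3]@np.linalg.solve(f["mtx"],np.array([u,v,1.])); return f["T"][:3,3],d
def onz(f,u,v,z):
    o,d=ray(f,u,v); return o+d*(z-o[2])/d[2]
def proj(f,p):
    q=np.linalg.inv(f["T"])@np.r_[p,1]; k=f["mtx"]@q[:3]; return k[:2]/k[2]
def crop(f,u0,v0,u1,v1,s,name):
    c=cv2.resize(f["color"][v0:v1,u0:u1],None,fx=s,fy=s,interpolation=cv2.INTER_CUBIC); cv2.imwrite("pics/"+name,c[:,:,::-1])
E
python3 - <<'E'
from h import *
f=grab_frame("top"); crop(f,140,190,300,265,5,"t1.png"); crop(f,280,140,480,260,4,"t2.png"); crop(f,170,140,330,200,5,"t4.png")
g=grab_frame("scene"); crop(g,210,160,410,280,4,"s1.png"); crop(g,340,200,500,290,5,"s2.png")
E
```

```text
(no output)
```

View pics/t1.png

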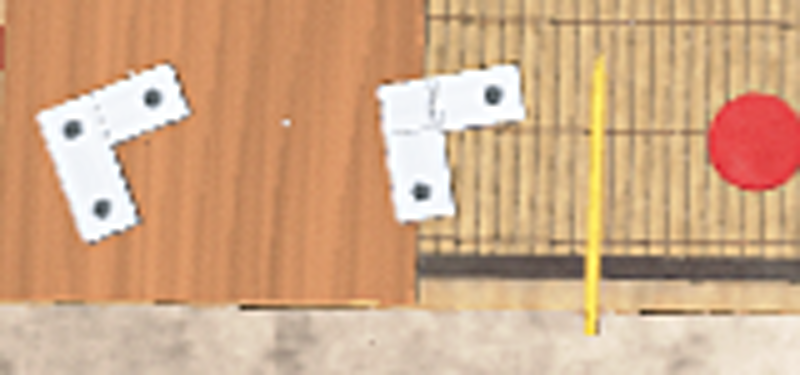

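View pics/t2.png

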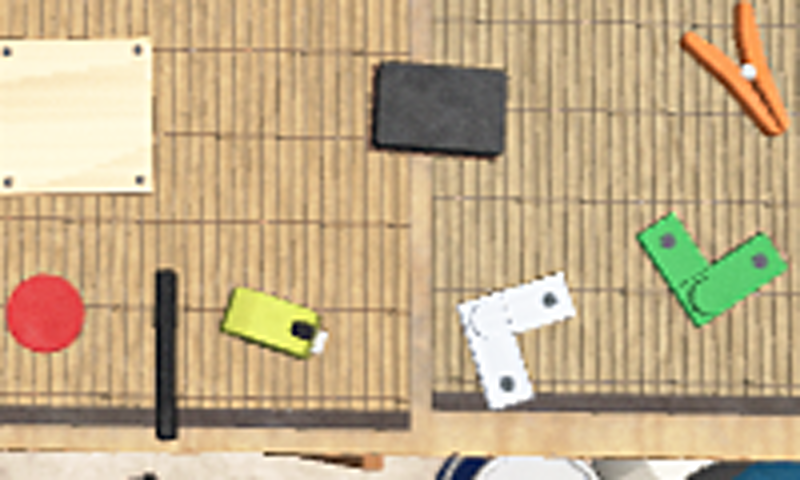

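View pics/s1.png

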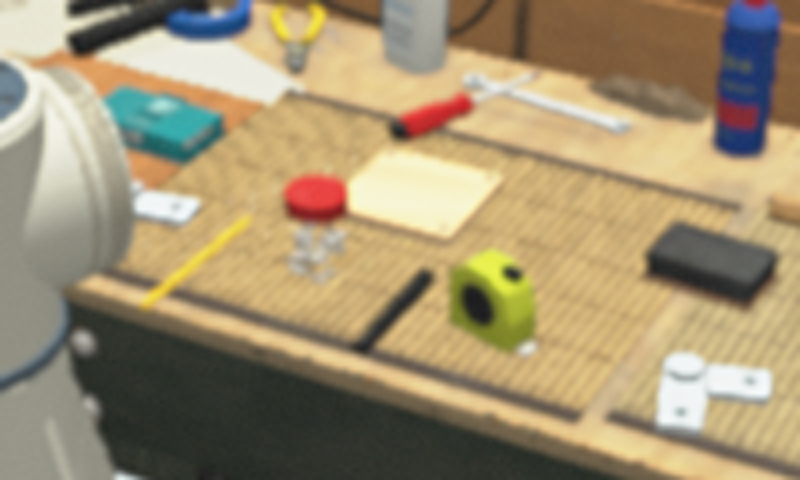

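View pics/t4.png

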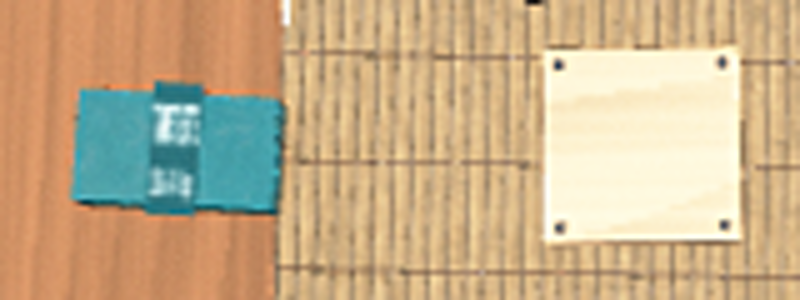

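```bash
cat >> h.py <<'E'
def blob(f,box,fn,z,s=8,amin=30):
    """mask fn(rgb float) in box on upscaled crop; returns world xy contour pts at height z of largest blob"""
    u0,v0,u1,v1=box
    c=cv2.resize(f["color"][v0:v1,u0:u1],None,fx=s,fy=s,interpolation=cv2.INTER_LINEAR).astype(np.float32)
    m=fn(c).astype(np.uint8)
    cs,_=cv2.findContours(m,cv2.RETR_EXTERNAL,cv2.CHAIN_APPROX_NONE)
    c=max(cs,key=cv2.contourArea)[:,0].astype(float)
    px=(c+0.5)/s-0.5+[u0,v0]
    return np.array([onz(f,u,v,z)[:2] for u,v in px],np.float32),px
white=lambda c:(c.min(2)>190)&(c.max(2)-c.min(2)<35)
def rect(p):
    (cx,cy),(w,h),a=cv2.minAreaRect(p); return round(cx,1),round(cy,1),round(w,1),round(h,1),round(a,2)
def Lcor(p):
    """orientation of L: rect centre, yaw from rect angle + side of missing quadrant"""
    (cx,cy),(w,h),a=cv2.minAreaRect(p)
    M=cv2.moments(p); g=np.array([M['m10'],M['m01']])/M['m00']-[cx,cy]
    d=np.degrees(np.arctan2(g[1],g[0]))  # centroid direction = corner direction = yaw+225
    y=(d-225)
    k=round((y-a)/90); return cx,cy,w,h,(a+90*k+180)%360-180,(y+180)%360-180
E
python3 - <<'E'
from h import *
f=grab_frame("top")
for n,b in dict(plain=(143,197,183,243),square=(210,197,250,240),round=(388,200,430,247)).items():
    p,px=blob(f,b,white,10); print(n,np.round(Lcor(p),1),px.min(0),px.max(0))
sat=lambda c:c.max(2)-c.min(2)
p,px=blob(f,(278,205,304,232),lambda c:(c[...,0]>150)&(c[...,1]<110),87); print("jar",cv2.minEnclosingCircle(p),rect(p))
p,px=blob(f,(180,150,232,188),lambda c:(c[...,2]-c[...,0]>40)&(c[...,1]>70),27); print("case",rect(p))
p,px=blob(f,(365,145,412,190),lambda c:(c.max(2)<105),30); print("block",rect(p))
p,px=blob(f,(270,140,326,195),lambda c:(c[...,2]>165)&(c.min(2)>165),15); print("base",rect(p))
p,px=blob(f,(330,205,366,235),lambda c:(c[...,1]-c[...,2]>70)&(c[...,1]>=c[...,0]-10),71); print("tape71",rect(p)); 
p,px=blob(f,(250,195,268,262),lambda c:(c[...,0]-c[...,2]>110),7); print("pencil",rect(p)); 
p,px=blob(f,(312,200,330,255),lambda c:(c.max(2)<90),16); print("marker",rect(p)); 
p,px=blob(f,(435,190,480,225),lambda c:(c[...,1]-c[...,0]>60),10); print("green",rect(p)); 
g=grab_frame("scene")
p,px=blob(g,(270,195,310,225),lambda c:(c[...,0]>140)&(c[...,1]<110),87); print("jar scene",rect(p),px.mean(0),px.min(0),px.max(0))
E
```

```text
plain [ 445.6  374.6   85.6   85.6 -157.1 -154.7] [146.9375 202.6875] [177.3125 237.5625]
square [ 453.8  177.    84.4   86.2 -169.5 -168.9] [215.0625 202.6875] [244.4375 233.6875]
round [ 441.3 -369.9   84.5   86.2 -161.7 -162.1] [393.9375 207.5625] [423.4375 241.5625]
jar ((454.28485107421875, -6.281623840332031), 28.40602684020996) (454.1, -6.1, 55.1, 54.0, 86.97)
case (598.4, 255.3, 123.0, 78.8, 87.51)
block (613.8, -298.5, 101.6, 68.9, 86.01)
base (608.0, -22.3, 119.2, 122.0, 1.88)
tape71 (451.7, -168.9, 66.1, 35.4, 72.38)
pencil (423.7, 93.6, 10.3, 167.7, 89.45)
marker (426.9, -96.1, 126.8, 19.9, 0.72)
green (510.8, -513.5, 84.0, 85.0, 33.47)
jar scene (436.8, -13.4, 79.2, 49.8, 32.87) [288.6253655  209.80701754] [280.8125 203.8125] [296.1875 215.6875]
```

```bash
cat >> h.py <<'E'
def local(cx,cy,yaw,lx,ly):
    a=np.radians(yaw); return cx+lx*np.cos(a)-ly*np.sin(a), cy+lx*np.sin(a)+ly*np.cos(a)
def to(x,y,z,yawdeg):
    s=sense(); p=s["eef_pos"]; R=Rot.from_euler("xyz",s["tcp_rot"]).as_matrix()
    Rt=Rot.from_euler("xyz",[np.pi,0,np.radians(yawdeg)]).as_matrix()
    w=Rot.from_matrix(R.T@Rt).as_rotvec(); D=np.array([x,y,z])-p
    print("t=%.2f pos %s yaw %.2f F %s open %.3f j6 %.2f"%(s["clock"],p.round(1),np.degrees(s["tcp_rot"][2]),s["contact_force"].round(1),s["opening"],s["qpos"][5]))
    print(" turn",w.round(3)," shift now-axes",(R.T@D).round(1)," after-turn axes",(Rt.T@D).round(1))
E
python3 - <<'E'
from h import *
x,y=local(441.3,-369.9,-161.7,4,-25); print(x,y); to(x,y,290,198.3)
E
```

```text
429.65248669024726 -347.42033288282204
t=0.30 pos [268.4 564.4 404.5] yaw 154.57 F [ 0.3  0.5 -0. ] open 0.999 j6 -0.00
 turn [-0.    -0.    -0.763]  shift now-axes [-537.2 -754.2  114.8]  after-turn axes [ 133.2 -916.4  114.5]
```

```bash
python3 -m creep '[[0,0,-0.11,0,0,10,0.1],[0,0,-0.11,0,0,15,0.2],[0,0,-0.11,0,0,15,0.3],[0,0,-0.11,0,0,15,0.35],[0,0,-0.11,0,0,15,0.35],[0,0,-0.11,0,0,15,0.35],[0,0,-0.1,0,0,15,0.35]]' 60
python3 -m creep '[[0,0,0,5,-38,0,0.35],[0,0,0,5,-38,0,0.35],[0,0,0,5,-38,0,0.35],[0,0,0,5,-38,0,0.35],[0,0,0,5,-38,0,0.35],[0,0,0,5,-38,0,0.35],[0,0,0,5,-38,0,0.35],[0,0,0,5,-38,0,0.35],[0,0,0,5,-38,0,0.35],[0,0,0,5,-38,0,0.35]]'
python3 - <<'E'
from h import *
to(429.7,-347.4,290,198.3)
E
```

```text
clock: 0.88
eef_pos: [269.1, 565.9, 304.8]
tcp_rot: [3.136, 0.005, -2.794]
contact_force: [-0.6, 0.2, 1.0]
opening: 0.645
clock: 1.72
eef_pos: [354.4, 183.3, 297.4]
tcp_rot: [3.137, 0.005, -2.776]
contact_force: [1.0, 0.4, 0.9]
opening: 0.649
t=1.72 pos [354.4 183.3 297.4] yaw -159.03 F [1.  0.4 0.9] open 0.649 j6 -1.47
 turn [0.005 0.005 0.047]  shift now-axes [ 119.7 -522.5    4.2]  after-turn axes [  95.2 -527.5    7.4]
```

```bash
python3 -m creep '[[0.005,0.005,0.047,8,-40,0,0.35],[0,0,0,7,-40,0,0.35],[0,0,0,7,-40,0,0.35],[0,0,0,7,-40,0,0.35],[0,0,0,7,-40,0,0.35],[0,0,0,7,-40,0,0.35],[0,0,0,7,-40,0,0.35],[0,0,0,7,-40,0,0.35],[0,0,0,7,-40,0,0.35],[0,0,0,7,-40,0,0.35]]'
python3 - <<'E'
from h import *
to(429.7,-347.4,200,198.3)
E
```

```text
clock: 2.55
eef_pos: [411.9, -230.0, 300.3]
tcp_rot: [-3.138, 0.009, -2.824]
contact_force: [0.9, -0.2, 0.5]
opening: 0.654
t=2.55 pos [ 411.9 -230.   300.3] yaw -161.83 F [ 0.9 -0.2  0.5] open 0.654 j6 -2.41
 turn [-0.003  0.009 -0.002]  shift now-axes [  20.6 -116.7  100.5]  after-turn axes [  20.  -117.   100.3]
```

```bash
python3 -m creep '[[-0.003,0.009,-0.002,7,-39,10,0.35],[0,0,0,6,-39,20,0.35],[0,0,0,6,-38,30,0.35],[0,0,0,0,0,30,0.35],[0,0,0,0,0,8,0.35],[0,0,0,0,0,0,0.35]]'
python3 - <<'E'
from h import *
to(429.7,-347.4,173.5,198.3)
for n in("top","scene"):
    f=grab_frame(n); 
    crop(f,*((370,180,450,260) if n=="top" else (330,180,450,280)),6,n+"1.png")
E
```

```text
clock: 3.05
eef_pos: [430.2, -349.9, 209.0]
tcp_rot: [-3.13, 0.007, -2.83]
contact_force: [0.1, 0.1, -0.7]
opening: 0.648
t=3.05 pos [ 430.2 -349.9  209. ] yaw -162.17 F [ 0.1  0.1 -0.7] open 0.648 j6 -2.57
 turn [-0.011  0.007 -0.008]  shift now-axes [-0.1  3.  35.5]  after-turn axes [-0.3  2.6 35.5]
```

View pics/scene1.png

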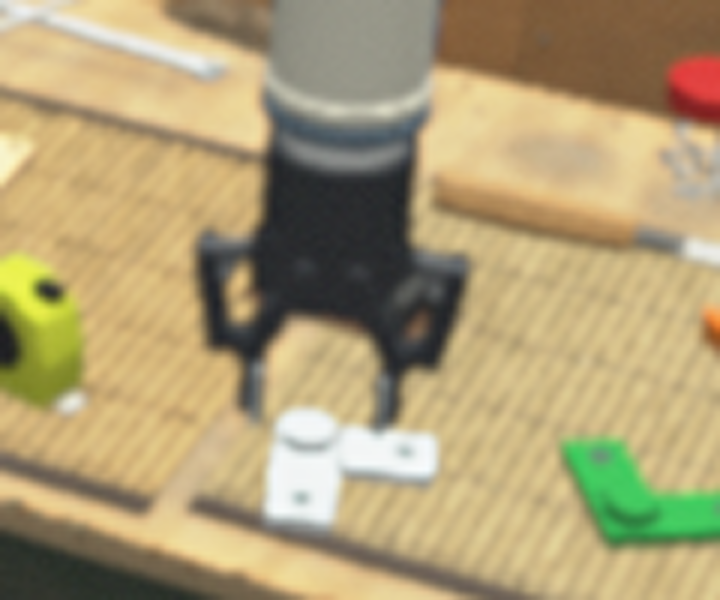

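View pics/top1.png

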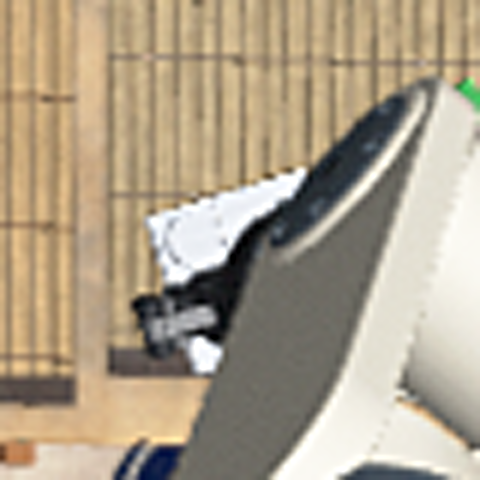

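```bash
python3 -m creep '[[-0.011,0.007,-0.008,0,2.5,10,0.35],[0,0,0,0,0,15,0.35],[0,0,0,0,0,8,0.35],[0,0,0,0,0,0,0.35]]'
python3 - <<'E'
from h import *
to(429.7,-347.4,173.5,198.3)
E
```

```text
clock: 3.48
eef_pos: [431.6, -344.3, 181.3]
tcp_rot: [-3.137, 0.003, -2.816]
contact_force: [-0.1, -0.7, 0.1]
opening: 0.651
t=3.48 pos [ 431.6 -344.3  181.3] yaw -161.34 F [-0.1 -0.7  0.1] open 0.651 j6 -2.57
 turn [-0.004  0.003  0.006]  shift now-axes [ 2.8 -2.3  7.8]  after-turn axes [ 2.7 -2.3  7.8]
```

Run:
```python
from h import *
for i in range(5):
    s=sense(); print(s["clock"],s["eef_pos"].round(2),np.degrees(s["tcp_rot"]).round(2)); grab_frame("top")
```

```text
3.4833 [ 431.56 -344.34  181.27] [-1.7974e+02  1.5000e-01 -1.6134e+02]
3.5333 [ 431.66 -344.45  181.8 ] [-1.7973e+02  1.6000e-01 -1.6134e+02]
3.5833 [ 431.81 -344.78  182.17] [-179.69    0.18 -161.35]
3.6333 [ 431.91 -345.07  182.38] [-179.66    0.2  -161.37]
3.6833 [ 431.92 -345.23  182.44] [-179.64    0.21 -161.38]
```

```bash
python3 - <<'E'
from h import *
to(429.7,-347.4,173.5,198.3)
E
python3 -m creep '[[-0.005,0.003,0.006,2,-2,4,0.35],[0,0,0,1,0,3,0.35]]'
python3 - <<'E'
from h import *
grab_frame("top");grab_frame("top")
to(429.7,-347.4,173.5,198.3)
E
```

```text
t=3.73 pos [ 431.9 -345.4  182.5] yaw -161.39 F [-1.1 -0.5 -0.4] open 0.649 j6 -2.57
 turn [-0.006  0.004  0.005]  shift now-axes [ 2.8 -1.2  8.9]  after-turn axes [ 2.7 -1.2  9. ]
clock: 3.9
eef_pos: [430.3, -348.7, 176.6]
tcp_rot: [-3.138, 0.002, -2.823]
contact_force: [-0.3, 0.6, -0.5]
opening: 0.651
t=4.00 pos [ 429.9 -348.4  176. ] yaw -161.74 F [ 0.8 -0.1  1.2] open 0.652 j6 -2.57
 turn [-0.002  0.001 -0.001]  shift now-axes [-0.2  1.   2.5]  after-turn axes [-0.2  1.   2.5]
```

Good. I'll drop 2.5 mm more and close.

```bash
python3 -m creep '[[0,0,0,0,1,3,0.35],[0,0,0,0,0,0,0.6],[0,0,0,0,0,0,0.8],[0,0,0,0,0,0,0.8],[0,0,0,0,0,0,0.8],[0,0,0,0,0,0,0.8]]' 60
python3 - <<'E'
from h import *
to(429.7,-347.4,173.5,198.3)
f=grab_frame("scene"); crop(f,330,180,450,280,6,"scene2.png")
E
```

```text
clock: 4.5
eef_pos: [429.3, -347.6, 173.0]
tcp_rot: [-3.14, 0.001, -2.824]
contact_force: [0.1, 0.2, -0.5]
opening: 0.376
t=4.50 pos [ 429.3 -347.6  173. ] yaw -161.77 F [ 0.1  0.2 -0.5] open 0.376 j6 -2.57
 turn [-0.002  0.001 -0.001]  shift now-axes [-0.5  0.1 -0.5]  after-turn axes [-0.5  0.1 -0.5]
```

View pics/scene2.png

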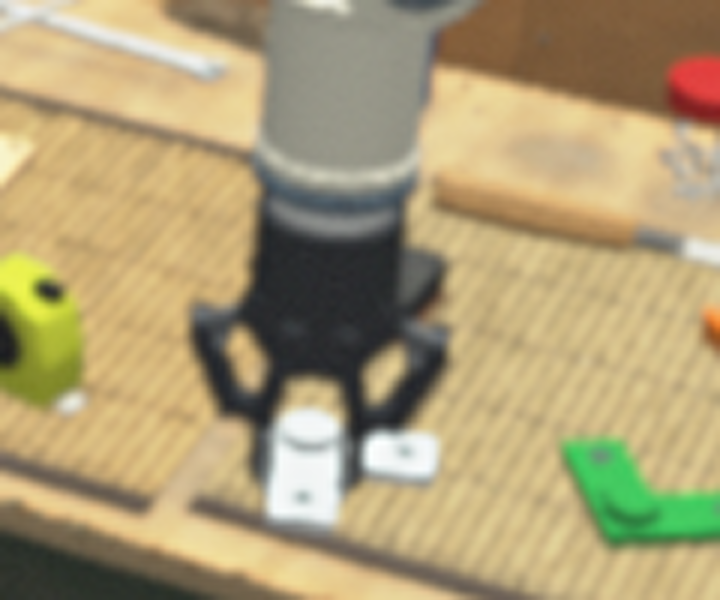

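```bash
python3 -m creep '[[0,0,0,0,0,-10,0.8],[0,0,0,0,0,-20,0.8],[0,0,0,0,0,-20,0.8],[0,0,0,0,0,-20,0.8]]' 60
python3 - <<'E'
from h import *
x,y=local(608,-22.3,181.7,4.3,-25); print(x,y); to(x,y,260,181.7)
f=grab_frame("scene"); crop(f,330,180,450,280,6,"scene3.png")
E
```

```text
clock: 4.88
eef_pos: [427.3, -345.9, 241.9]
tcp_rot: [3.135, -0.004, -2.823]
contact_force: [0.3, 0.2, -0.7]
opening: 0.381
602.9602364993589 2.5614316534186266
t=4.88 pos [ 427.3 -345.9  241.9] yaw -161.77 F [ 0.3  0.2 -0.7] open 0.381 j6 -2.57
 turn [ 0.006 -0.005  0.288]  shift now-axes [-275.7  276.1  -17.4]  after-turn axes [-185.9  343.1  -18.1]
```

View pics/scene3.png

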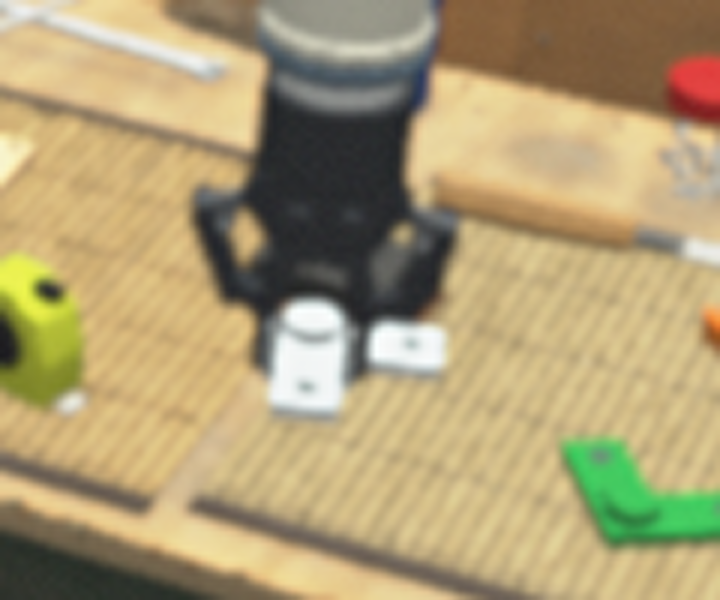

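```bash
python3 -m creep '[[0.006,-0.005,0.096,0,0,-10,0.8],[0,0,0.096,0,0,-8,0.8],[0,0,0.096,0,0,0,0.8]]'
python3 -m creep '[[0,0,0,-10,20,0,0.8],[0,0,0,-18,33,0,0.8],[0,0,0,-19,34,0,0.8],[0,0,0,-19,34,0,0.8],[0,0,0,-19,34,0,0.8],[0,0,0,-19,34,0,0.8],[0,0,0,-19,34,0,0.8],[0,0,0,-19,34,0,0.8],[0,0,0,-19,34,0,0.8],[0,0,0,-10,20,0,0.8]]'
python3 - <<'E'
from h import *
to(603,2.6,260,181.7)
E
```

```text
clock: 5.18
eef_pos: [428.7, -346.9, 267.8]
tcp_rot: [-3.137, 0.007, -3.119]
contact_force: [0.6, -0.4, -1.6]
opening: 0.379
clock: 6.02
eef_pos: [599.9, -24.1, 272.4]
tcp_rot: [-3.133, 0.013, -3.136]
contact_force: [0.2, -0.4, -0.4]
opening: 0.375
t=6.02 pos [599.9 -24.1 272.4] yaw -179.68 F [ 0.2 -0.4 -0.4] open 0.375 j6 -1.61
 turn [-0.009  0.013 -0.024]  shift now-axes [-3.  26.8 12.2]  after-turn axes [-3.9 26.6 12.4]
```

```bash
python3 -m creep '[[-0.009,0.013,-0.024,-3,20,10,0.8],[0,0,0,-1,7,20,0.8],[0,0,0,0,0,20,0.8],[0,0,0,0,0,10,0.8]]'
python3 - <<'E'
from h import *
grab_frame("top");grab_frame("top");to(603,2.6,189,181.7)
f=grab_frame("scene"); crop(f,240,130,360,230,6,"scene4.png")
E
```

```text
clock: 6.35
eef_pos: [608.0, 11.4, 214.8]
tcp_rot: [3.14, 0.009, -3.104]
contact_force: [-1.1, -0.3, -1.4]
opening: 0.382
t=6.45 pos [607.6  10.6 214.7] yaw -177.89 F [ 0.  -0.3 -1.5] open 0.376 j6 -1.59
 turn [0.001 0.007 0.007]  shift now-axes [ 5.1 -7.8 25.7]  after-turn axes [ 4.8 -7.8 25.7]
```

View pics/scene4.png

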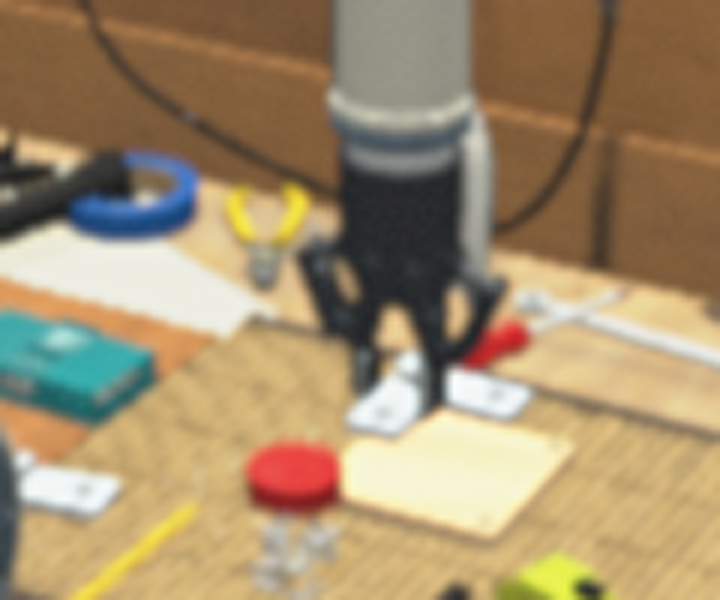

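```bash
python3 -m creep '[[0.001,0.007,0.007,3,-5,8,0.8],[0,0,0,1,-2,6,0.8],[0,0,0,0,0,3,0.8]]'
python3 - <<'E'
from h import *
grab_frame("top");grab_frame("top");to(603,2.6,189,181.7)
E
```

```text
clock: 6.75
eef_pos: [605.2, 1.0, 200.9]
tcp_rot: [-3.141, 0.005, -3.115]
contact_force: [-0.3, -0.6, -0.8]
opening: 0.378
t=6.85 pos [605.1   1.3 200.7] yaw -178.46 F [ 0.8  0.3 -1.4] open 0.375 j6 -1.60
 turn [-0.     0.004 -0.003]  shift now-axes [ 2.1  1.4 11.7]  after-turn axes [ 2.   1.4 11.7]
```

```bash
python3 -m creep '[[0,0.004,-0.003,2,1,4,0.8],[0,0,0,0,0.5,3,0.8],[0,0,0,0,0,0,0.8]]'
python3 - <<'E'
from h import *
grab_frame("top");f=grab_frame("top");to(603,2.6,188,181.7); crop(f,250,130,350,205,8,"top5.png")
E
```

```text
clock: 7.1
eef_pos: [603.2, 2.2, 194.0]
tcp_rot: [-3.142, 0.001, -3.112]
contact_force: [0.1, -0.3, -1.5]
opening: 0.378
t=7.20 pos [603.3   2.3 194.3] yaw -178.33 F [-0.2  1.  -1.3] open 0.380 j6 -1.60
 turn [-0.     0.001 -0.   ]  shift now-axes [0.3 0.3 6.3]  after-turn axes [0.3 0.3 6.3]
```

View pics/top5.png

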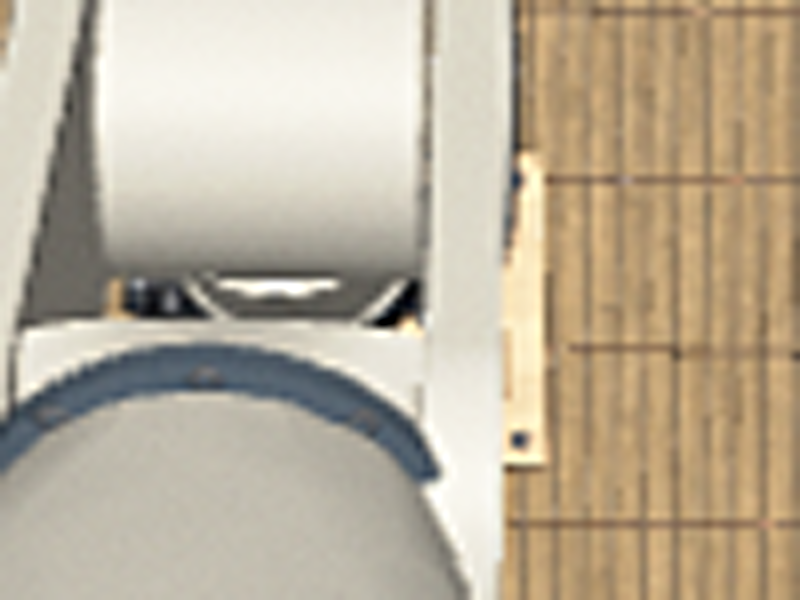

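```bash
python3 -m creep '[[0,0,0,0,0,3,0.8],[0,0,0,0,0,3,0.8],[0,0,0,0,0,0.5,0.8]]'
python3 - <<'E'
from h import *
grab_frame("top");f=grab_frame("scene");to(603,2.6,188,181.7); crop(f,240,130,360,230,6,"s6.png")
E
```

```text
clock: 7.45
eef_pos: [603.7, 2.5, 188.0]
tcp_rot: [-3.141, 0.003, -3.112]
contact_force: [-2.3, -0.1, 4.9]
opening: 0.376
t=7.55 pos [603.8   2.5 188.1] yaw -178.30 F [ 0.1  0.3 -1.6] open 0.378 j6 -1.60
 turn [-0.     0.003 -0.   ]  shift now-axes [0.8 0.1 0.1]  after-turn axes [0.8 0.1 0.1]
```

View pics/s6.png

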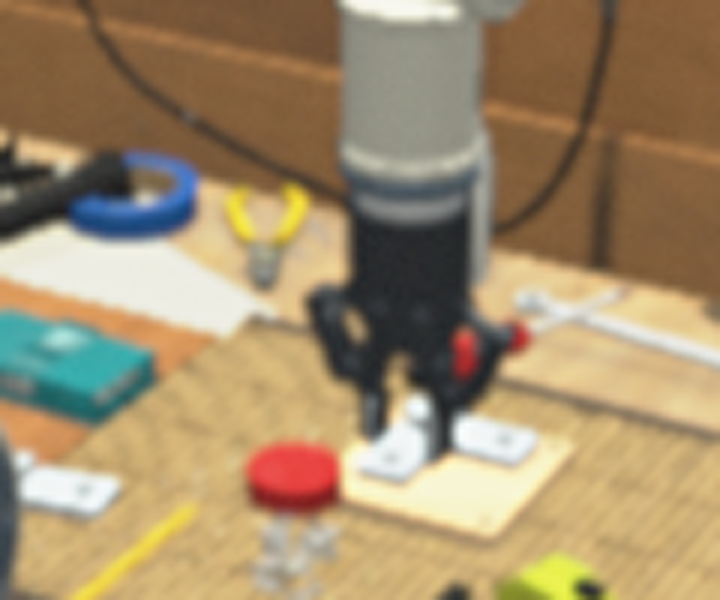

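```bash
python3 -m creep '[[0,0,0,0,0,0,0.52],[0,0,0,0,0,0,0.52],[0,0,0,0,0,-5,0.52],[0,0,0,0,0,-15,0.52],[0,0,0,0,0,-30,0.4],[0,0,0,0,0,-30,0.35]]'
python3 - <<'E'
from h import *
x,y=local(453.8,177,-169.5,4,-25); print(x,y); to(x,y,260,190.5)
E
```

```text
clock: 8.05
eef_pos: [601.4, 2.6, 265.3]
tcp_rot: [3.141, -0.007, -3.112]
contact_force: [1.1, 0.6, -0.1]
opening: 0.645
445.3110922324405 200.85243058713027
t=8.05 pos [601.4   2.6 265.3] yaw -178.30 F [ 1.1  0.6 -0.1] open 0.645 j6 -1.60
 turn [ 0.001 -0.007 -0.154]  shift now-axes [150.1 202.8   6.5]  after-turn axes [117.4 223.4   5.3]
```

```bash
python3 -m creep '[[0,-0.007,-0.08,15,20,0,0.35],[0,0,-0.074,24,32,0,0.35],[0,0,0,20,37,0,0.35],[0,0,0,20,37,0,0.35],[0,0,0,20,37,0,0.35],[0,0,0,10,20,0,0.35],[0,0,0,4,7,0,0.35],[0,0,0,0,0,0,0.35]]'
python3 - <<'E'
from h import *
grab_frame("scene");f=grab_frame("top"); to(445.3,200.9,200,190.5); crop(f,250,130,350,205,8,"top7.png")
base,_=blob(f,(270,140,326,195),lambda c:(c[...,2]>165)&(c.min(2)>165),15); print(rect(base))
E
```

```text
clock: 8.72
eef_pos: [460.1, 176.4, 276.2]
tcp_rot: [-3.14, 0.022, -2.954]
contact_force: [0.3, -0.7, -0.3]
opening: 0.648
t=8.82 pos [461.6 175.2 276.2] yaw -169.34 F [-0.5  0.4 -0.8] open 0.651 j6 -1.39
 turn [-0.002  0.023  0.003]  shift now-axes [13.  28.4 75.9]  after-turn axes [11.3 28.2 76.2]
(607.8, -22.3, 118.8, 122.0, 1.88)
```

View pics/top7.png

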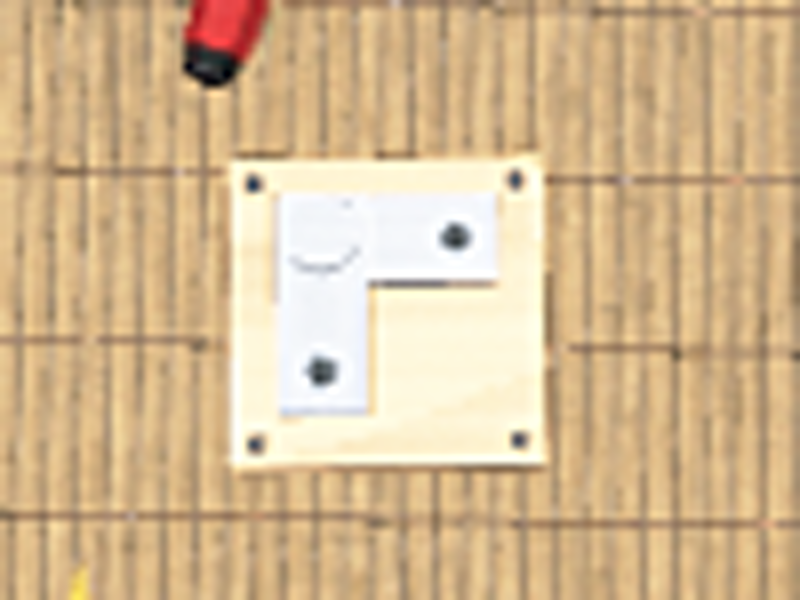

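```bash
cat >> h.py <<'E'
bluew=lambda c:(c.min(2)>150)&(c[...,2]-c[...,0]>-9)
E
python3 - <<'E'
from h import *
f=grab_frame("top"); print(f["color"][168:172,288:292].tolist(),f["color"][185,310])
p,px=blob(f,(270,140,326,195),bluew,25); print(np.round(Lcor(p),1))
for n in [0]:
    p,px=blob(f,(270,140,326,195),lambda c:(c[...,2]>165)&(c.min(2)>165),15); print(px.min(0),px.max(0))
E
```

```text
[[[241, 244, 248], [241, 244, 249], [241, 245, 249], [243, 246, 249]], [[241, 243, 247], [243, 245, 249], [243, 246, 250], [242, 245, 249]], [[241, 244, 248], [242, 244, 248], [241, 244, 248], [244, 245, 249]], [[242, 244, 248], [242, 245, 249], [243, 246, 249], [242, 245, 249]]] [253 241 207]
[ 608.8  -22.6   84.6   81.4 -178.9 -178. ]
[278.0625 148.8125] [317.6875 188.0625]
```

```bash
python3 -m creep '[[-0.002,0.023,0.003,8,18,10,0.35],[0,0,0,4,9,20,0.35],[0,0,0,0,0,22,0.35],[0,0,0,0,0,12,0.35],[0,0,0,0,0,4,0.35],[0,0,0,0,0,0,0.35]]'
python3 - <<'E'
from h import *
grab_frame("scene");f=grab_frame("top"); to(445.3,200.9,173.5,190.5); crop(f,190,170,290,245,8,"top8.png")
E
```

```text
clock: 9.37
eef_pos: [453.1, 194.9, 206.7]
tcp_rot: [3.141, 0.007, -2.969]
contact_force: [-0.6, -0.3, 0.7]
opening: 0.649
t=9.47 pos [453.3 195.1 207.7] yaw -170.13 F [-0.3  0.1 -0.2] open 0.650 j6 -1.34
 turn [ 0.001  0.008 -0.011]  shift now-axes [ 7.2  7.  34.1]  after-turn axes [ 6.8  7.1 34.2]
```

View pics/top8.png

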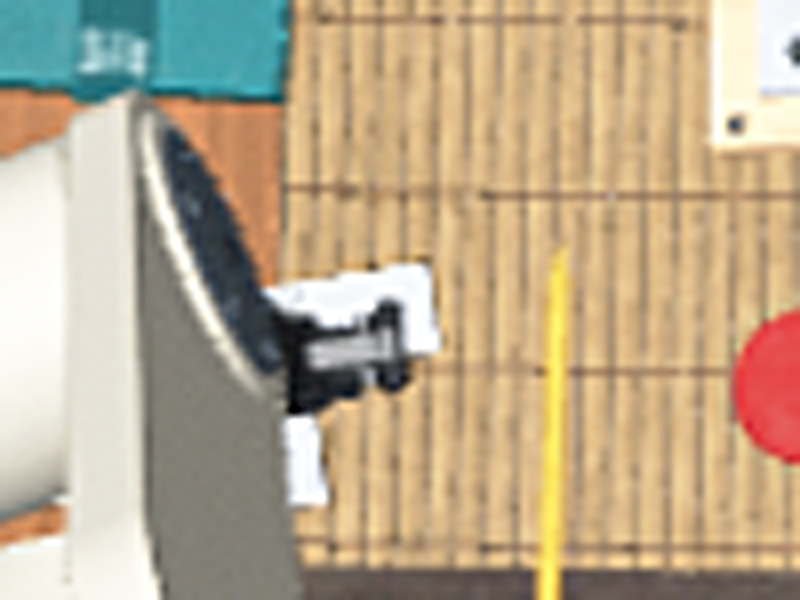

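```bash
python3 -m creep '[[0.001,0.008,-0.011,5,5,2,0.35],[0,0,0,1.5,1.5,8,0.35],[0,0,0,0,0,8,0.35],[0,0,0,0,0,4,0.35]]'
python3 - <<'E'
from h import *
grab_frame("scene");f=grab_frame("top"); to(445.3,200.9,173.5,190.5)
E
```

```text
clock: 9.8
eef_pos: [447.1, 200.7, 187.2]
tcp_rot: [3.14, 0.005, -2.959]
contact_force: [-0.6, -0.2, -0.5]
opening: 0.649
t=9.90 pos [447.  200.6 187. ] yaw -169.53 F [-0.3  0.3  0.4] open 0.652 j6 -1.33
 turn [ 0.001  0.004 -0.001]  shift now-axes [ 1.6  0.6 13.5]  after-turn axes [ 1.6  0.6 13.5]
```

```bash
python3 -m creep '[[0.001,0.004,-0.001,1,0.5,5,0.35],[0,0,0,0.5,0,5,0.35],[0,0,0,0,0,2.5,0.35],[0,0,0,0,0,0.5,0.5],[0,0,0,0,0,0,0.8],[0,0,0,0,0,0,0.8],[0,0,0,0,0,0,0.8],[0,0,0,0,0,0,0.8]]' 60
python3 - <<'E'
from h import *
to(445.3,200.9,173.5,190.5)
f=grab_frame("scene");crop(f,200,160,300,235,8,"s9.png")
E
```

```text
clock: 10.57
eef_pos: [445.4, 201.0, 173.1]
tcp_rot: [-3.141, -0.001, -2.957]
contact_force: [0.3, 1.2, -0.8]
opening: 0.378
t=10.57 pos [445.4 201.  173.1] yaw -169.45 F [ 0.3  1.2 -0.8] open 0.378 j6 -1.33
 turn [-0.    -0.001  0.001]  shift now-axes [ 0.1 -0.1 -0.4]  after-turn axes [ 0.1 -0.1 -0.4]
```

View pics/s9.png

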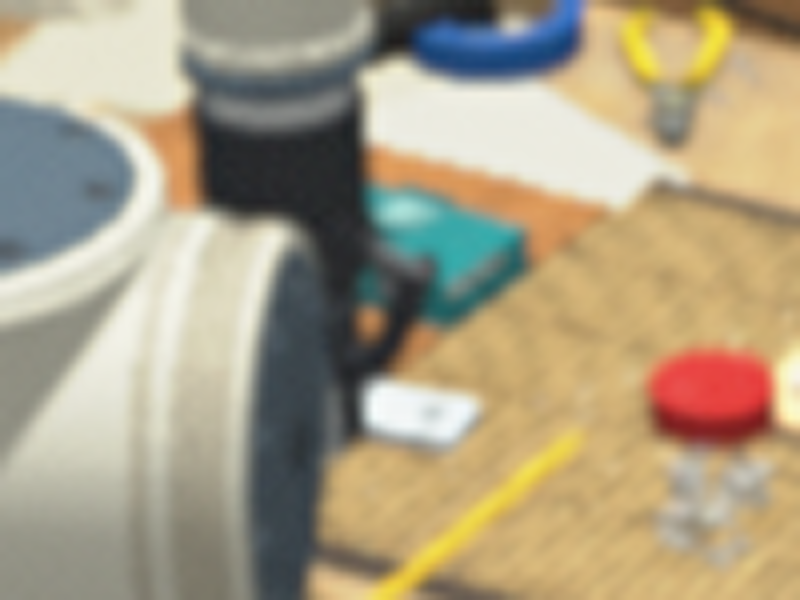

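```bash
python3 -m creep '[[0,0,0,0,0,-10,0.8],[0,0,0,0,0,-20,0.8],[0,0,0.05,0,0,-30,0.8],[0,0,0.1,0,0,-30,0.8],[0,0,0.12,0,0,-20,0.8],[0,0,0.12,0,0,0,0.8],[0,0,0.12,0,0,0,0.8],[0,0,0.12,0,0,0,0.8],[0,0,0.12,0,0,0,0.8],[0,0,0.12,0,0,0,0.8]]' 60
python3 -m creep '[[0,0,0.12,0,0,0,0.8],[0,0,0.12,0,0,0,0.8],[0,0,0.12,0,0,0,0.8],[0,0,0.12,0,0,0,0.8],[0,0,0.12,0,0,0,0.8],[0,0,0.12,0,0,0,0.8],[0,0,0.12,0,0,0,0.8],[0,0,0.12,0,0,0,0.8],[0,0,0.12,0,0,0,0.8],[0,0,0.12,0,0,0,0.8]]'
python3 - <<'E'
from h import *
x,y=local(608.5,-22.4,1.7,3.9,-25); print(x,y); to(x,y,285,1.7)
E
```

```text
clock: 11.45
eef_pos: [444.5, 200.5, 294.7]
tcp_rot: [3.141, 0.0, 2.424]
contact_force: [0.4, -0.0, -1.8]
opening: 0.376
clock: 12.28
eef_pos: [442.7, 199.6, 301.8]
tcp_rot: [3.139, -0.003, 1.174]
contact_force: [-0.0, 0.6, -1.3]
opening: 0.38
613.1399395565934 -47.27329815105267
t=12.28 pos [442.7 199.6 301.8] yaw 67.29 F [-0.   0.6 -1.3] open 0.380 j6 0.82
 turn [ 1.000e-03 -4.000e-03  1.145e+00]  shift now-axes [-162.   252.5   17. ]  after-turn axes [163.  251.8  16.8]
```

```bash
python3 -m creep '[[0,0,0.12,0,0,2,0.8],[0,0,0.12,0,0,2,0.8],[0,0,0.12,0,0,2,0.8],[0,0,0.12,0,0,2,0.8],[0,0,0.12,0,0,2,0.8],[0,0,0.12,0,0,2,0.8],[0,0,0.12,0,0,0,0.8],[0,0,0.12,0,0,0,0.8],[0,0,0.1,0,0,0,0.8],[0,0,0.06,0,0,0,0.8]]'
python3 - <<'E'
from h import *
to(613.1,-47.3,285,1.7)
E
```

```text
clock: 13.12
eef_pos: [441.0, 198.7, 295.9]
tcp_rot: [-3.139, -0.006, 0.002]
contact_force: [-0.4, -0.9, -1.7]
opening: 0.374
t=13.12 pos [441.  198.7 295.9] yaw 0.12 F [-0.4 -0.9 -1.7] open 0.374 j6 1.99
 turn [-0.003 -0.006 -0.027]  shift now-axes [171.5 246.4  11.3]  after-turn axes [164.8 251.   10.9]
```

```bash
python3 -m creep '[[-0.003,-0.006,-0.02,10,15,0,0.8],[0,0,0,20,30,0,0.8],[0,0,0,22,33,0,0.8],[0,0,0,22,33,0,0.8],[0,0,0,22,33,0,0.8],[0,0,0,22,33,2,0.8],[0,0,0,20,32,2,0.8],[0,0,0,12,18,3,0.8],[0,0,0,6,8,3,0.8],[0,0,0,0,0,0,0.8]]'
python3 - <<'E'
from h import *
grab_frame("top");grab_frame("top");to(613.1,-47.3,210,1.7)
E
```

```text
clock: 13.95
eef_pos: [606.3, -44.7, 293.0]
tcp_rot: [3.141, -0.005, 0.022]
contact_force: [-0.6, 0.1, -2.2]
opening: 0.381
t=14.05 pos [605.  -42.8 293.1] yaw 1.32 F [-0.7 -0.1 -1.9] open 0.373 j6 1.47
 turn [ 0.    -0.004 -0.007]  shift now-axes [ 7.6  4.7 83.1]  after-turn axes [ 7.9  4.7 83.1]
```

```bash
python3 -m creep '[[0,-0.004,-0.007,5,3,10,0.8],[0,0,0,2.5,1.5,20,0.8],[0,0,0,0,0,22,0.8],[0,0,0,0,0,14,0.8],[0,0,0,0,0,6,0.8],[0,0,0,0,0,2,0.8],[0,0,0,0,0,0,0.8]]'
python3 - <<'E'
from h import *
grab_frame("top");grab_frame("top");to(613.1,-47.3,198.5,1.7)
f=grab_frame("scene"); crop(f,240,130,360,230,6,"s10.png")
E
```

```text
clock: 14.63
eef_pos: [610.2, -38.9, 216.1]
tcp_rot: [-3.14, 0.002, 0.042]
contact_force: [-0.7, -1.2, -1.3]
opening: 0.376
t=14.73 pos [610.7 -39.2 217. ] yaw 2.36 F [ 0.4  0.  -0.9] open 0.375 j6 1.46
 turn [-0.001  0.     0.011]  shift now-axes [ 2.1  8.2 18.5]  after-turn axes [ 2.2  8.2 18.5]
```

View pics/s10.png

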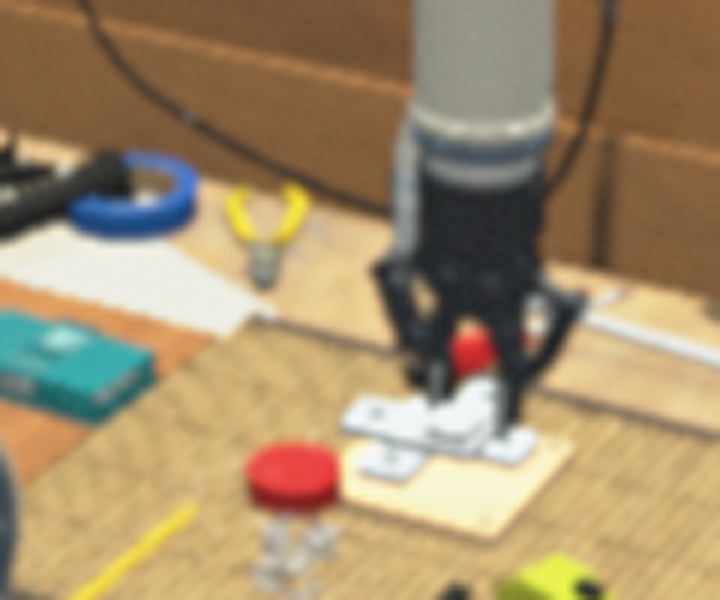

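```bash
python3 -m creep '[[0,0,0.011,1.5,6,0,0.8],[0,0,0,0.5,2,3,0.8],[0,0,0,0,0,4,0.8],[0,0,0,0,0,0,0.8]]'
python3 - <<'E'
from h import *
grab_frame("top");grab_frame("top");to(613.1,-47.3,198.5,1.7)
E
```

```text
clock: 15.12
eef_pos: [614.7, -48.5, 212.8]
tcp_rot: [-3.141, -0.006, 0.028]
contact_force: [-1.3, -0.7, -1.5]
opening: 0.376
t=15.22 pos [614.8 -48.3 213.1] yaw 1.65 F [-0.9  0.4 -1.5] open 0.382 j6 1.46
 turn [-0.    -0.006 -0.001]  shift now-axes [-1.8 -1.1 14.6]  after-turn axes [-1.7 -1.1 14.6]
```

```bash
python3 -m creep '[[0,-0.006,-0.001,-1.5,-1,3,0.8],[0,0,0,0,0,4,0.8],[0,0,0,0,0,2,0.8],[0,0,0,0,0,0,0.8]]'
python3 - <<'E'
from h import *
grab_frame("top");grab_frame("top");to(613.1,-47.3,198.5,1.7)
E
```

```text
clock: 15.55
eef_pos: [613.0, -47.3, 203.3]
tcp_rot: [-3.141, 0.001, 0.03]
contact_force: [-0.5, -0.1, -2.0]
opening: 0.381
t=15.65 pos [613.2 -47.3 203.7] yaw 1.70 F [-0.9 -0.3 -1. ] open 0.379 j6 1.46
 turn [-0.     0.001 -0.   ]  shift now-axes [-0.1  0.   5.2]  after-turn axes [-0.1  0.   5.2]
```

```bash
python3 -m creep '[[0,0,0,0,0,3,0.8],[0,0,0,0,0,2,0.8],[0,0,0,0,0,0.7,0.8]]'
python3 - <<'E'
from h import *
grab_frame("top");to(613.1,-47.3,198.2,1.7)
f=grab_frame("scene"); crop(f,240,130,360,230,6,"s11.png")
E
```

```text
clock: 15.9
eef_pos: [613.4, -47.2, 197.9]
tcp_rot: [-3.141, -0.0, 0.03]
contact_force: [-3.8, 0.1, 12.1]
opening: 0.373
t=15.95 pos [613.5 -47.2 198. ] yaw 1.71 F [ 0.3  0.5 -0.8] open 0.377 j6 1.46
 turn [-0. -0.  0.]  shift now-axes [-0.4  0.1 -0.2]  after-turn axes [-0.4  0.1 -0.2]
```

View pics/s11.png

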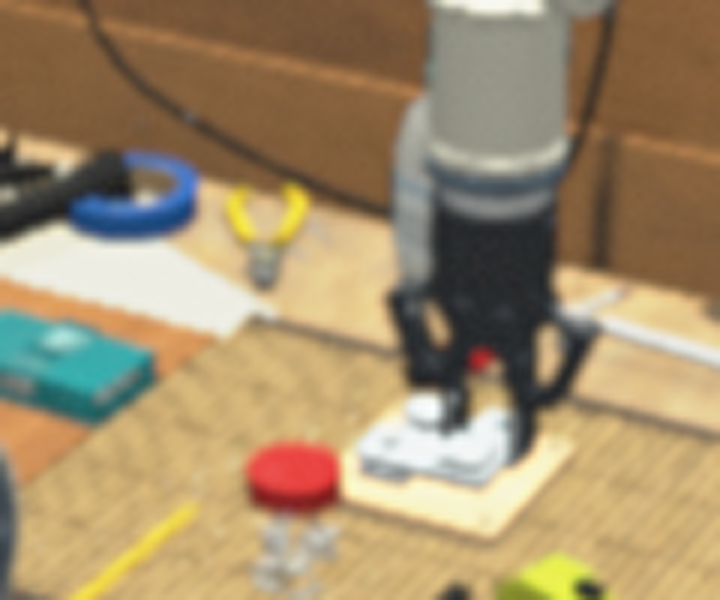

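Seated with a light contact. I'll release, rise and head for the plain bracket.

```bash
python3 -m creep '[[0,0,0,0,0,0,0.53],[0,0,0,0,0,0,0.53],[0,0,0,0,0,-4,0.53],[0,0,0,0,0,-15,0.53],[0,0,0,0,0,-30,0.4],[0,0,0,0,0,-30,0.35]]'
python3 - <<'E'
from h import *
x,y=local(445.6,374.6,-157.1,4,-25); print(x,y); to(x,y,270,22.9)
E
```

```text
clock: 16.5
eef_pos: [611.3, -47.1, 273.9]
tcp_rot: [-3.14, 0.01, 0.03]
contact_force: [1.7, 0.7, 0.4]
opening: 0.652
432.187159624232 396.0731393385822
t=16.50 pos [611.3 -47.1 273.9] yaw 1.71 F [1.7 0.7 0.4] open 0.652 j6 1.46
 turn [-0.003  0.01  -0.37 ]  shift now-axes [-165.8 -448.3    6.3]  after-turn axes [   7.5 -477.9    3.9]
```

```bash
python3 -m creep '[[-0.003,0.01,-0.095,-5,-10,-3,0.35],[0,0,-0.095,-3,-20,0,0.35],[0,0,-0.09,0,-30,0,0.35],[0,0,-0.09,0,-40,0,0.35],[0,0,0,2,-40,0,0.35],[0,0,0,2,-40,0,0.35],[0,0,0,2,-40,0,0.35],[0,0,0,2,-40,0,0.35],[0,0,0,2,-40,0,0.35]]'
python3 - <<'E'
from h import *
to(432.2,396.1,270,22.9)
E
```

```text
clock: 17.25
eef_pos: [512.9, 240.3, 288.7]
tcp_rot: [3.131, -0.021, 0.407]
contact_force: [2.0, -0.4, -0.3]
opening: 0.651
t=17.25 pos [512.9 240.3 288.7] yaw 23.35 F [ 2.  -0.4 -0.3] open 0.651 j6 1.61
 turn [ 0.011 -0.021  0.008]  shift now-axes [ -12.8 -175.2   16.5]  after-turn axes [ -13.7 -174.9   18.7]
```

```bash
python3 -m creep '[[0.011,-0.021,0.008,-3,-40,5,0.35],[0,0,0,-3,-40,5,0.35],[0,0,0,-3,-35,5,0.35],[0,0,0,-2,-20,5,0.35],[0,0,0,0,-8,5,0.35],[0,0,0,0,0,0,0.35]]'
python3 - <<'E'
from h import *
grab_frame("scene");f=grab_frame("top");to(432.2,396.1,210,22.9)
crop(f,250,130,350,205,8,"top12.png")
p,px=blob(f,(270,140,326,195),bluew,35); print(rect(p),px.min(0),px.max(0))
E
```

```text
clock: 17.75
eef_pos: [441.1, 379.7, 266.3]
tcp_rot: [-3.138, -0.007, 0.406]
contact_force: [0.1, 0.7, -1.2]
opening: 0.65
t=17.85 pos [442.2 378.2 266.9] yaw 23.15 F [ 1.3 -0.8  0.1] open 0.648 j6 1.87
 turn [-0.003 -0.007  0.004]  shift now-axes [ -2.5 -20.2  57. ]  after-turn axes [ -2.2 -20.4  56.9]
(607.6, -22.9, 84.1, 82.8, 2.7) [284.3125 153.4375] [311.9375 181.4375]
```

View pics/top12.png

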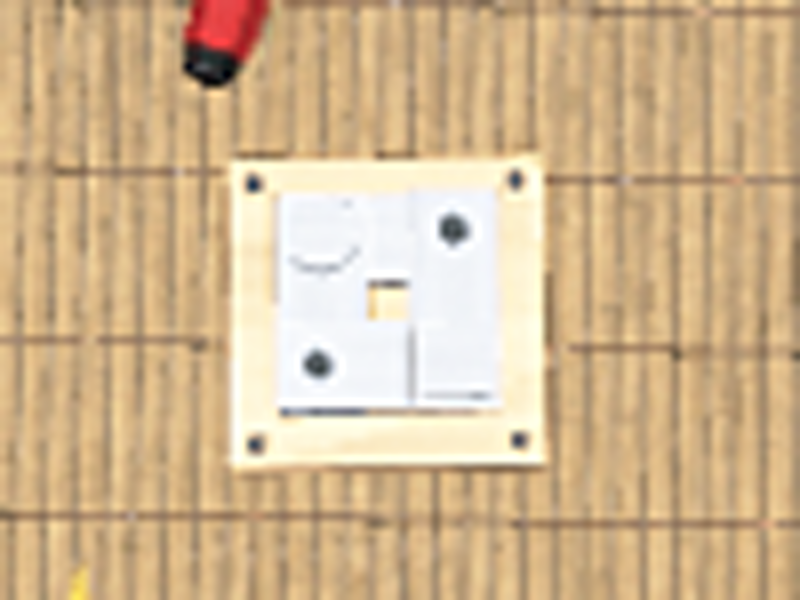

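```bash
python3 -m creep '[[-0.003,-0.007,0.004,-1,-12,10,0.35],[0,0,0,-1,-7,20,0.35],[0,0,0,0,-1,18,0.35],[0,0,0,0,0,8,0.35],[0,0,0,0,0,2,0.35],[0,0,0,0,0,0,0.35]]'
python3 - <<'E'
from h import *
grab_frame("scene");f=grab_frame("top");to(432.2,396.1,173.3,22.9)
E
```

```text
clock: 18.35
eef_pos: [436.4, 392.5, 207.6]
tcp_rot: [3.141, -0.002, 0.39]
contact_force: [0.5, -0.5, 0.6]
opening: 0.648
t=18.45 pos [436.6 392.8 208.5] yaw 22.36 F [-0.  -0.1 -0.2] open 0.651 j6 1.91
 turn [-0.    -0.003 -0.009]  shift now-axes [-2.9 -4.7 35.1]  after-turn axes [-2.8 -4.7 35.2]
```

```bash
python3 -m creep '[[0,-0.003,-0.009,-2,-3.5,2,0.35],[0,0,0,-1,-1,9,0.35],[0,0,0,0,0,9,0.35],[0,0,0,0,0,5,0.35],[0,0,0,0,0,0,0.35]]'
python3 - <<'E'
from h import *
grab_frame("scene");f=grab_frame("top");to(432.2,396.1,173.3,22.9)
E
```

```text
clock: 18.87
eef_pos: [432.8, 396.5, 184.0]
tcp_rot: [-3.14, -0.004, 0.399]
contact_force: [0.1, 0.2, -1.1]
opening: 0.649
t=18.97 pos [433.  396.6 184.7] yaw 22.87 F [-0.2 -0.6  0.2] open 0.650 j6 1.91
 turn [-0.002 -0.005 -0.   ]  shift now-axes [-1.   0.2 11.4]  after-turn axes [-1.   0.2 11.4]
```

```bash
python3 -m creep '[[-0.002,-0.005,0,-1,0,5,0.35],[0,0,0,0,0,4,0.35],[0,0,0,0,0,2,0.35],[0,0,0,0,0,0.3,0.5],[0,0,0,0,0,0,0.8],[0,0,0,0,0,0,0.8],[0,0,0,0,0,0,0.8],[0,0,0,0,0,0,0.8]]' 60
python3 - <<'E'
from h import *
f=grab_frame("top");to(432.2,396.1,173.3,22.9); crop(f,130,180,230,255,6,"top13.png")
E
```

```text
clock: 19.63
eef_pos: [432.3, 396.5, 173.1]
tcp_rot: [-3.142, 0.0, 0.399]
contact_force: [-0.4, -0.1, -1.4]
opening: 0.378
t=19.68 pos [432.3 396.5 173. ] yaw 22.87 F [ 0.1  0.2 -1.8] open 0.376 j6 1.91
 turn [-0.     0.    -0.001]  shift now-axes [-0.2  0.3 -0.3]  after-turn axes [-0.2  0.3 -0.3]
```

View pics/top13.png

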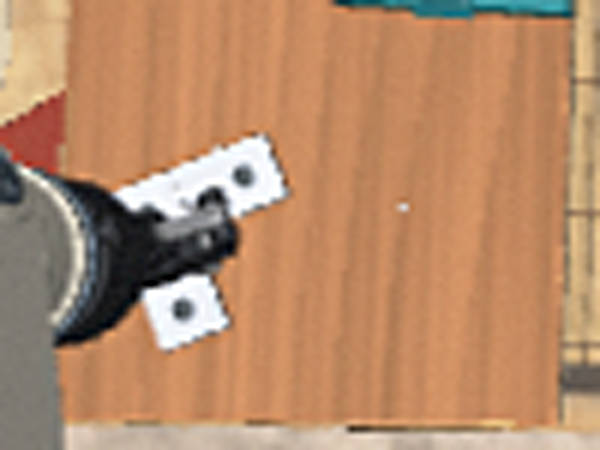

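```bash
python3 -m creep '[[0,0,0,0,0,-10,0.8],[0,0,0,0,0,-20,0.8],[0,0,0.09,0,0,-30,0.8],[0,0,0.09,0,0,-20,0.8],[0,0,0.09,0,0,-10,0.8],[0,0,0.09,0,0,0,0.8]]' 60
python3 - <<'E'
from h import *
x,y=local(608.4,-22.5,181.7,3.7,-25); print(x,y); to(x,y,275,1.7)
E
```

```text
clock: 20.18
eef_pos: [431.7, 395.9, 268.3]
tcp_rot: [3.139, 0.003, 0.028]
contact_force: [-0.3, 0.5, -1.9]
opening: 0.376
603.9599724154305 2.379231399869692
t=20.18 pos [431.7 395.9 268.3] yaw 1.58 F [-0.3  0.5 -1.9] open 0.376 j6 2.28
 turn [ 0.003  0.003 -0.002]  shift now-axes [161.3 398.1  -6.2]  after-turn axes [160.5 398.4  -6.7]
```

```bash
python3 -m creep '[[0.003,0.003,-0.002,8,20,-3,0.8],[0,0,0,15,36,-3,0.8],[0,0,0,15,37,0,0.8],[0,0,0,15,37,0,0.8],[0,0,0,15,37,0,0.8],[0,0,0,15,37,0,0.8],[0,0,0,15,37,0,0.8],[0,0,0,15,37,0,0.8],[0,0,0,15,37,0,0.8],[0,0,0,13,30,0,0.8]]'
python3 - <<'E'
from h import *
to(604,2.4,275,1.7)
E
```

```text
clock: 21.02
eef_pos: [585.0, 46.9, 284.4]
tcp_rot: [-3.133, -0.011, 0.033]
contact_force: [1.3, 0.5, -1.9]
opening: 0.375
t=21.02 pos [585.   46.9 284.4] yaw 1.88 F [ 1.3  0.5 -1.9] open 0.375 j6 1.61
 turn [-0.008 -0.011  0.003]  shift now-axes [17.4 45.2  9.2]  after-turn axes [17.7 45.   9.4]
```

```bash
python3 -m creep '[[-0.008,-0.011,0.003,8,22,3,0.8],[0,0,0,5,11,8,0.8],[0,0,0,1,3,12,0.8],[0,0,0,0,0,12,0.8],[0,0,0,0,0,6,0.8],[0,0,0,0,0,0,0.8]]'
python3 - <<'E'
from h import *
grab_frame("top");grab_frame("top");to(604,2.4,230,1.7)
E
```

```text
clock: 21.52
eef_pos: [602.1, 4.7, 242.5]
tcp_rot: [-3.142, -0.004, 0.023]
contact_force: [-0.5, 0.8, -1.6]
opening: 0.377
t=21.62 pos [602.4   4.9 243.6] yaw 1.36 F [ 0.  -0.3 -0.9] open 0.374 j6 1.55
 turn [-0.    -0.005 -0.006]  shift now-axes [ 1.5  2.6 13.6]  after-turn axes [ 1.6  2.6 13.6]
```

```bash
python3 -m creep '[[0,-0.005,-0.006,1.2,2,6,0.8],[0,0,0,0.3,0.5,10,0.8],[0,0,0,0,0,6,0.8],[0,0,0,0,0,2,0.8],[0,0,0,0,0,0,0.8]]'
python3 - <<'E'
from h import *
grab_frame("top");grab_frame("top");to(604,2.4,208,1.7)
E
```

```text
clock: 22.03
eef_pos: [604.0, 5.3, 218.1]
tcp_rot: [-3.141, -0.001, 0.035]
contact_force: [-0.1, 0.0, -1.5]
opening: 0.38
t=22.13 pos [604.2   5.2 218.7] yaw 1.98 F [ 0.3 -0.3 -1.2] open 0.377 j6 1.54
 turn [-0.    -0.001  0.005]  shift now-axes [-0.3  2.8 10.7]  after-turn axes [-0.3  2.8 10.7]
```

```bash
python3 -m creep '[[0,0,0.005,0,2.5,0,0.8],[0,0,0,0,0.5,3,0.8],[0,0,0,0,0,2,0.8],[0,0,0,0,0,0,0.8]]'
python3 - <<'E'
from h import *
grab_frame("top");grab_frame("top");to(604,2.4,208,1.7)
f=grab_frame("scene"); crop(f,240,130,360,230,6,"s14.png")
E
```

```text
clock: 22.47
eef_pos: [604.8, 1.7, 214.3]
tcp_rot: [-3.141, -0.003, 0.029]
contact_force: [-0.9, 0.3, -2.0]
opening: 0.379
t=22.57 pos [604.8   1.7 214.5] yaw 1.65 F [ 0.2 -0.6 -1. ] open 0.376 j6 1.54
 turn [-0.    -0.003 -0.001]  shift now-axes [-0.8 -0.7  6.5]  after-turn axes [-0.8 -0.7  6.5]
```

View pics/s14.png

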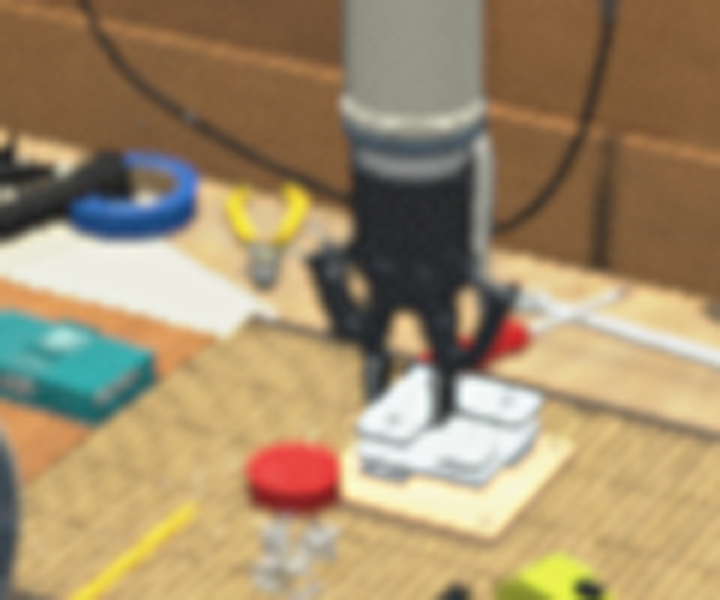

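```bash
python3 -m creep '[[0,-0.003,0,-0.8,-0.7,2.5,0.8],[0,0,0,0,0,2.5,0.8],[0,0,0,0,0,1,0.8],[0,0,0,0,0,0,0.8]]'
python3 - <<'E'
from h import *
grab_frame("top");grab_frame("top");to(604,2.4,208,1.7)
E
```

```text
clock: 22.95
eef_pos: [604.0, 2.6, 208.2]
tcp_rot: [-3.141, -0.0, 0.029]
contact_force: [-0.9, 0.5, -1.0]
opening: 0.378
t=23.05 pos [604.1   2.6 208.4] yaw 1.65 F [ 0.1 -0.2 -1.9] open 0.378 j6 1.54
 turn [-0.    -0.001 -0.001]  shift now-axes [-0.1  0.2  0.4]  after-turn axes [-0.1  0.2  0.4]
```

```bash
python3 -m creep '[[0,0,0,0,0,0.6,0.8],[0,0,0,0,0,0,0.56],[0,0,0,0,0,0,0.56],[0,0,0,0,0,-4,0.56],[0,0,0,0,0,-10,0.56],[0,0,0,0,0,-20,0.5],[0,0,0,0,0,-30,0.35],[0,0,0,0,0,-20,0.35]]'
python3 - <<'E'
from h import *
to(452,-172.5,300,-17.6);to(452,-172.5,300,162.4)
f=grab_frame("scene"); crop(f,240,130,360,230,6,"s15.png")
E
```

```text
clock: 23.72
eef_pos: [602.8, 2.5, 292.9]
tcp_rot: [-3.141, 0.006, 0.029]
contact_force: [1.5, 0.2, -0.6]
opening: 0.652
t=23.72 pos [602.8   2.5 292.9] yaw 1.65 F [ 1.5  0.2 -0.6] open 0.652 j6 1.54
 turn [0.001 0.006 0.336]  shift now-axes [-155.8  170.6   -6.2]  after-turn axes [-90.8 212.4  -7.1]
t=23.72 pos [602.8   2.5 292.9] yaw 1.65 F [ 1.5  0.2 -0.6] open 0.652 j6 1.54
 turn [-9.000e-03  1.000e-03 -2.806e+00]  shift now-axes [-155.8  170.6   -6.2]  after-turn axes [  90.8 -212.4   -7.1]
```

View pics/s15.png

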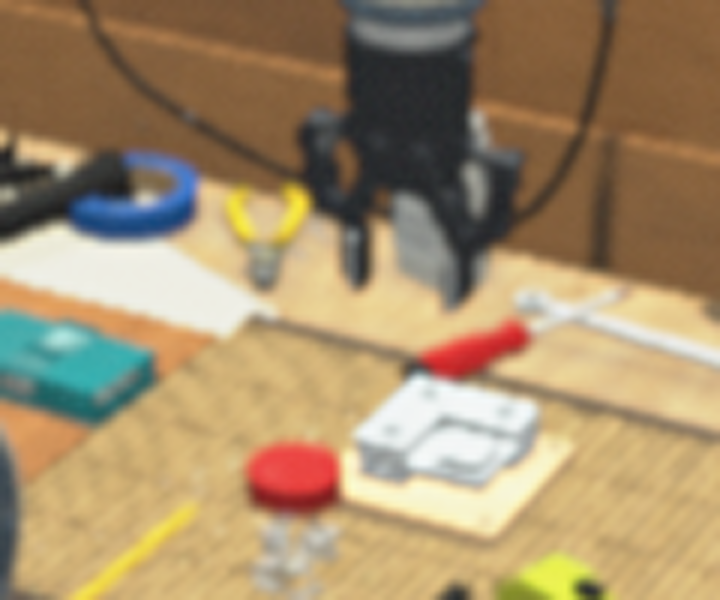

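```bash
python3 -m creep '[[0,0.006,-0.1,-8,8,0,0.2],[0,0,-0.12,0,0,0,0.1],[0,0,-0.12,0,0,0,0.1],[0,0,-0.12,0,0,0,0.1],[0,0,-0.12,0,0,0,0.1],[0,0,-0.12,0,0,0,0.1],[0,0,-0.12,0,0,0,0.1],[0,0,-0.12,0,0,0,0.1],[0,0,-0.12,0,0,0,0.1],[0,0,-0.12,0,0,0,0.1]]'
python3 - <<'E'
from h import *
to(452,-172.5,300,72.4)
f=grab_frame("top"); d=np.array([np.cos(np.radians(72.4)),np.sin(np.radians(72.4))]); n=np.array([d[1],-d[0]])
for nm,fn in dict(green=lambda c:(c[...,1]-c[...,2]>60)&(c[...,1]>=c[...,0]-10),white=lambda c:(c.min(2)>190)&(c.max(2)-c.min(2)<40)).items():
  for z in (8,40,71):
    p,px=blob(f,(330,205,366,235),fn,z); print(nm,z,rect(p),"along",(p@d).min().round(1),(p@d).max().round(1),"across",(p@n).min().round(1),(p@n).max().round(1))
E
```

```text
clock: 24.6
eef_pos: [597.2, -6.2, 309.9]
tcp_rot: [3.122, -0.007, 1.253]
contact_force: [0.4, 0.0, 0.8]
opening: 0.896
t=24.60 pos [597.2  -6.2 309.9] yaw 71.81 F [0.4 0.  0.8] open 0.896 j6 0.30
 turn [ 0.019 -0.007 -0.01 ]  shift now-axes [-203.4  -86.2    6.8]  after-turn axes [-202.5  -88.1    9.9]
green 8 (453.4, -175.5, 70.8, 37.8, 72.38) along -65.6 5.2 across 466.3 504.1
green 40 (452.5, -172.0, 68.9, 36.8, 72.38) along -61.6 7.3 across 464.9 501.7
green 71 (451.6, -168.7, 67.0, 35.8, 72.38) along -57.8 9.2 across 463.6 499.3
white 8 (438.0, -212.3, 7.0, 16.2, 70.97) along -73.6 -66.3 across 473.6 489.8
white 40 (437.5, -207.9, 6.8, 15.8, 70.97) along -69.4 -62.3 across 472.0 487.7
white 71 (437.0, -203.5, 6.6, 15.3, 70.97) along -65.3 -58.5 across 470.5 485.7
```

```bash
python3 -m creep '[[0.019,-0.007,-0.01,-20,-9,0,0.25],[0,0,0,-37,-16,0,0.25],[0,0,0,-37,-16,0,0.25],[0,0,0,-37,-16,0,0.25],[0,0,0,-36,-16,0,0.25],[0,0,0,-22,-10,0,0.25],[0,0,0,-10,-4,0,0.25],[0,0,0,0,0,0,0.25]]'
python3 - <<'E'
from h import *
grab_frame("top");f=grab_frame("top");to(450.3,-172.1,230,72.4); 
crop(f,250,130,350,205,8,"top16.png")
E
```

```text
clock: 25.32
eef_pos: [449.8, -174.4, 314.0]
tcp_rot: [3.133, -0.001, 1.254]
contact_force: [0.1, 1.1, 0.3]
opening: 0.748
t=25.42 pos [ 451.4 -173.2  314.1] yaw 71.95 F [-0.2  1.  -0.1] open 0.748 j6 -0.06
 turn [ 0.01  -0.001 -0.008]  shift now-axes [ 0.6 -2.2 84.1]  after-turn axes [ 0.7 -1.4 84.1]
```

View pics/top16.png

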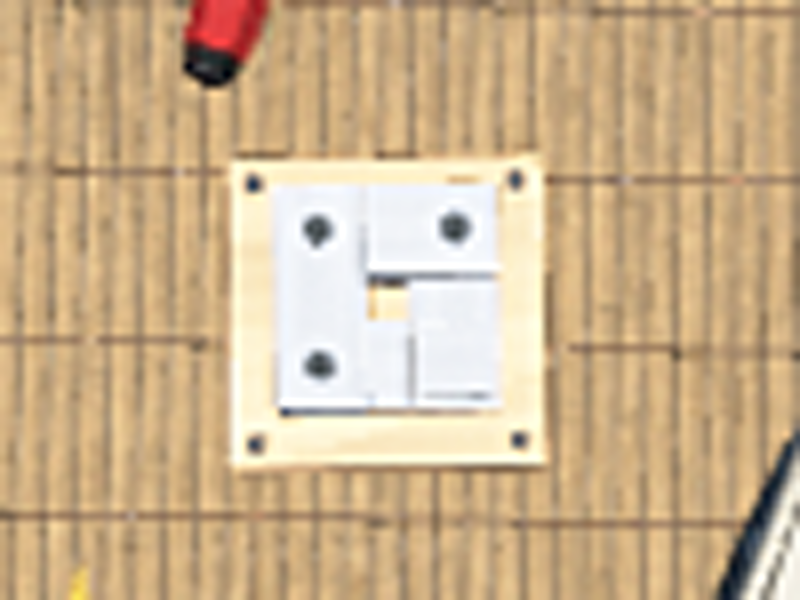

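```bash
python3 -m creep '[[0.01,-0.001,-0.008,0.5,-1,15,0.25],[0,0,0,0,-0.5,28,0.25],[0,0,0,0,0,30,0.25],[0,0,0,0,0,15,0.25],[0,0,0,0,0,5,0.25],[0,0,0,0,0,0,0.25]]'
python3 - <<'E'
from h import *
grab_frame("top");f=grab_frame("scene");to(450.3,-172.1,193,72.4); 
crop(f,270,150,390,250,6,"s17.png")
E
```

```text
clock: 25.92
eef_pos: [455.5, -168.2, 216.4]
tcp_rot: [3.137, -0.001, 1.266]
contact_force: [-0.1, -0.1, -0.1]
opening: 0.748
t=26.02 pos [ 455.8 -168.6  217.8] yaw 72.53 F [0.4 0.6 0.7] open 0.753 j6 -0.05
 turn [ 0.006 -0.001  0.002]  shift now-axes [-5.1 -4.4 24.8]  after-turn axes [-5.  -4.2 24.8]
```

View pics/s17.png

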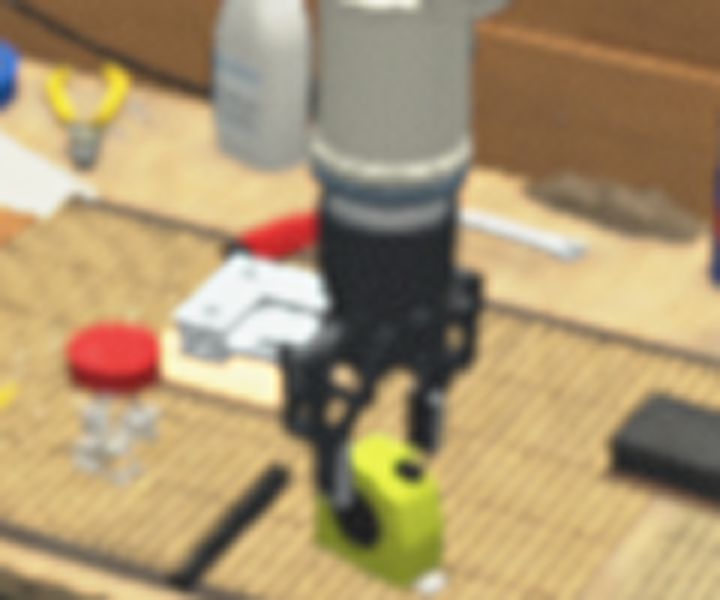

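```bash
python3 -m creep '[[0.006,-0.001,0.002,-3.5,-3,3,0.25],[0,0,0,-1,-1,9,0.25],[0,0,0,0,0,7,0.25],[0,0,0,0,0,3,0.25],[0,0,0,0,0,0,0.25]]'
python3 - <<'E'
from h import *
grab_frame("top");f=grab_frame("scene");to(450.3,-172.1,193,72.4);
E
```

```text
clock: 26.43
eef_pos: [452.1, -172.2, 196.9]
tcp_rot: [3.136, 0.001, 1.264]
contact_force: [-0.3, -0.5, -1.0]
opening: 0.753
t=26.53 pos [ 452.2 -172.2  197.3] yaw 72.44 F [-0.5 -0.3  0.4] open 0.750 j6 -0.06
 turn [0.006 0.001 0.001]  shift now-axes [-0.5 -1.9  4.3]  after-turn axes [-0.5 -1.8  4.3]
```

```bash
python3 -m creep '[[0.006,0,0,-0.5,-1.8,3,0.25],[0,0,0,0,0,1,0.25],[0,0,0,0,0,0,0.4],[0,0,0,0,0,0,0.7],[0,0,0,0,0,0,0.8],[0,0,0,0,0,0,0.8],[0,0,0,0,0,0,0.8],[0,0,0,0,0,0,0.8]]' 50
python3 - <<'E'
from h import *
grab_frame("top");f=grab_frame("scene");to(450.3,-172.1,193,72.4);
E
```

```text
clock: 27.2
eef_pos: [450.4, -172.3, 193.7]
tcp_rot: [3.141, 0.001, 1.264]
contact_force: [0.7, -0.0, -1.0]
opening: 0.389
t=27.30 pos [ 450.4 -172.3  193.7] yaw 72.42 F [-0.4  0.  -1.5] open 0.393 j6 -0.06
 turn [0.001 0.001 0.   ]  shift now-axes [ 0.1 -0.1  0.7]  after-turn axes [ 0.1 -0.1  0.7]
```

```bash
python3 -m creep '[[0,0,0,0,0,-10,0.8],[0,0,0,0,0,-25,0.8],[0,0,-0.08,0,0,-30,0.8],[0,0,-0.09,0,0,-25,0.8],[0,0,-0.09,0,0,-10,0.8],[0,0,-0.08,0,0,0,0.8]]' 50
python3 - <<'E'
from h import *
to(603.5,122.3,295,91.7)
f=grab_frame("scene");crop(f,270,130,390,230,6,"s18.png")
E
```

```text
clock: 27.8
eef_pos: [448.8, -171.6, 299.1]
tcp_rot: [-3.136, -0.002, 1.615]
contact_force: [-0.7, -0.5, -2.4]
opening: 0.396
t=27.80 pos [ 448.8 -171.6  299.1] yaw 92.54 F [-0.7 -0.5 -2.4] open 0.396 j6 -0.41
 turn [-0.005 -0.002  0.015]  shift now-axes [286.7 167.6   3.6]  after-turn axes [289.2 163.4   4.1]
```

View pics/s18.png

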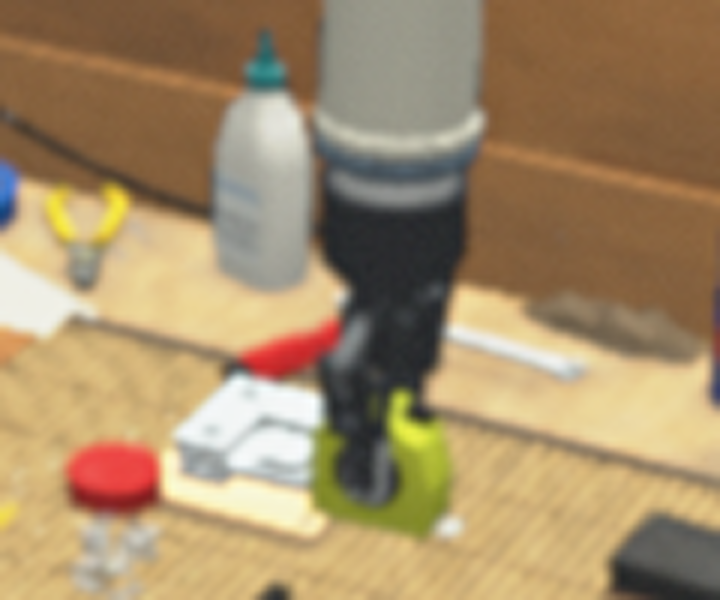

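```bash
python3 -m creep '[[-0.005,-0.002,0.015,15,9,0,0.8],[0,0,0,30,17,0,0.8],[0,0,0,34,19,0,0.8],[0,0,0,34,19,0,0.8],[0,0,0,34,19,0,0.8],[0,0,0,34,19,0,0.8],[0,0,0,34,19,0,0.8],[0,0,0,32,19,2,0.8],[0,0,0,20,12,2,0.8],[0,0,0,8,5,0,0.8]]'
python3 - <<'E'
from h import *
grab_frame("top");grab_frame("top");to(603.5,122.3,215,91.7)
E
```

```text
clock: 28.68
eef_pos: [600.6, 118.7, 295.4]
tcp_rot: [-3.138, 0.002, 1.578]
contact_force: [0.2, 0.0, -2.9]
opening: 0.393
t=28.78 pos [600.1 117.3 295.4] yaw 90.45 F [-0.5 -0.6 -3.7] open 0.396 j6 0.18
 turn [-0.004  0.002 -0.022]  shift now-axes [ 5.1  3.8 80.4]  after-turn axes [ 4.9  3.6 80.4]
```

```bash
python3 -m creep '[[-0.004,0.002,-0.022,3,2,15,0.8],[0,0,0,1,1,25,0.8],[0,0,0,0,0,20,0.8],[0,0,0,0,0,8,0.8],[0,0,0,0,0,2,0.8],[0,0,0,0,0,0,0.8]]'
python3 - <<'E'
from h import *
grab_frame("top");grab_frame("top");to(603.5,122.3,194,91.7)
E
```

```text
clock: 29.28
eef_pos: [599.5, 114.9, 224.1]
tcp_rot: [-3.137, 0.003, 1.594]
contact_force: [-0.1, 0.5, -2.6]
opening: 0.393
t=29.38 pos [600.1 115.2 225.1] yaw 91.34 F [ 0.5 -0.4 -3.1] open 0.389 j6 0.17
 turn [-0.002  0.002 -0.006]  shift now-axes [ 7.1  3.7 31.1]  after-turn axes [ 7.   3.6 31.1]
```

```bash
python3 -m creep '[[-0.002,0.002,-0.006,5,2.5,4,0.8],[0,0,0,1.5,1,8,0.8],[0,0,0,0,0,5,0.8],[0,0,0,0,0,1,0.8],[0,0,0,0,0,0,0.8]]'
python3 - <<'E'
from h import *
grab_frame("top");grab_frame("top");to(603.5,122.3,194,91.7)
E
```

```text
clock: 29.8
eef_pos: [605.3, 122.5, 209.1]
tcp_rot: [3.136, -0.001, 1.6]
contact_force: [0.3, 0.4, -2.6]
opening: 0.391
t=29.90 pos [605.3 122.4 209.3] yaw 91.68 F [ 0.1  0.6 -3.1] open 0.391 j6 0.17
 turn [ 0.006 -0.001 -0.   ]  shift now-axes [-0.1 -1.9 15.2]  after-turn axes [-0.1 -1.8 15.3]
```

```bash
python3 -m creep '[[0.006,-0.001,0,0,-1.8,3,0.8],[0,0,0,0,0,5,0.8],[0,0,0,0,0,4,0.8],[0,0,0,0,0,1,0.8],[0,0,0,0,0,0,0.8]]'
python3 - <<'E'
from h import *
grab_frame("top");f=grab_frame("scene");to(603.5,122.3,194,91.7);crop(f,220,130,340,230,6,"s19.png")
E
```

```text
clock: 30.32
eef_pos: [603.3, 122.4, 195.2]
tcp_rot: [-3.141, 0.0, 1.6]
contact_force: [-0.2, -0.1, -2.4]
opening: 0.39
t=30.42 pos [603.4 122.4 195.5] yaw 91.69 F [-1.6  0.5 -2.2] open 0.392 j6 0.17
 turn [-0.  0. -0.]  shift now-axes [-0.1  0.1  1.5]  after-turn axes [-0.1  0.1  1.5]
```

View pics/s19.png

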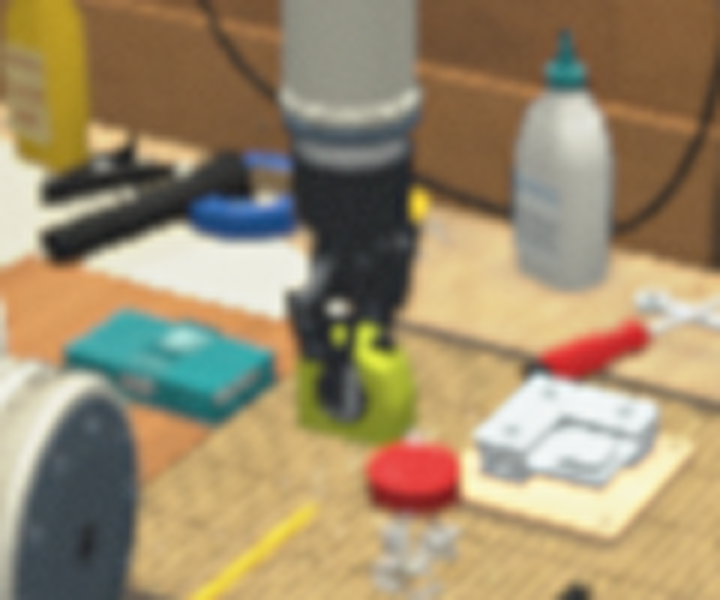

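```bash
python3 -m creep '[[0,0,0,0,0,1.5,0.8],[0,0,0,0,0,0.5,0.8]]'
python3 - <<'E'
from h import *
grab_frame("top");to(603.5,122.3,193.7,91.7)
E
python3 -m creep '[[0,0,0,0,0,0,0.5],[0,0,0,0,0,0,0.45],[0,0,0,0,0,0,0.4],[0,0,0,0,0,-10,0.4],[0,0,0,0,0,-25,0.4],[0,0,0,0,0,-30,0.4],[0,0,0,0,0,-30,0.3],[0,0,0,0,0,-10,0.2]]'
python3 - <<'E'
from h import *
to(454.2,-6.4,310,91.7)
E
```

```text
clock: 30.58
eef_pos: [603.5, 122.4, 193.7]
tcp_rot: [3.142, 0.0, 1.6]
contact_force: [-2.5, -0.5, 0.9]
opening: 0.391
t=30.63 pos [603.6 122.4 193.8] yaw 91.69 F [-0.3 -0.7 -2.4] open 0.390 j6 0.17
 turn [ 0.  0. -0.]  shift now-axes [-0.1 -0.1  0.1]  after-turn axes [-0.1 -0.1  0.1]
clock: 31.3
eef_pos: [603.2, 122.3, 303.3]
tcp_rot: [-3.139, 0.001, 1.6]
contact_force: [1.4, 0.4, 1.3]
opening: 0.798
t=31.30 pos [603.2 122.3 303.3] yaw 91.68 F [1.4 0.4 1.3] open 0.798 j6 0.17
 turn [-0.003  0.001 -0.   ]  shift now-axes [-124.3 -152.7   -6.2]  after-turn axes [-124.2 -152.8   -6.7]
```

```bash
python3 -m creep '[[-0.003,0.001,0,-12,-15,0,0],[0,0,0,-25,-31,0,0],[0,0,0,-27,-33,0,0],[0,0,0,-27,-33,0,0],[0,0,0,-20,-25,0,0],[0,0,0,-10,-12,0,0],[0,0,0,-3,-4,0,0],[0,0,0,0,0,0,0]]'
python3 - <<'E'
from h import *
grab_frame("top");f=grab_frame("top");to(454.2,-6.4,230,91.7); crop(f,180,130,330,240,5,"top20.png")
fn=lambda c:(c[...,1]-c[...,2]>60)&(c[...,1]>=c[...,0]-10)
for z in(40,71):
  p,px=blob(f,(230,150,275,190),fn,z); print(z,rect(p),p.min(0),p.max(0))
w,_=blob(f,(230,150,275,195),lambda c:(c.min(2)>190)&(c.max(2)-c.min(2)<40),8); print("tab",rect(w),w.min(0),w.max(0))
p,px=blob(f,(180,150,232,188),lambda c:(c[...,2]-c[...,0]>40)&(c[...,1]>70),27); print("case",rect(p),p.min(0),p.max(0))
E
```

```text
clock: 31.97
eef_pos: [450.3, -8.3, 310.0]
tcp_rot: [3.124, -0.003, 1.603]
contact_force: [0.3, -0.6, -0.9]
opening: 0.999
t=32.07 pos [451.7  -7.6 310.1] yaw 91.87 F [ 1.1  0.4 -0.5] open 1.000 j6 -0.06
 turn [ 0.019 -0.003  0.003]  shift now-axes [ 0.9  1.  80.2]  after-turn axes [ 1.1  2.5 80.1]
40 (605.3, 122.2, 41.4, 74.0, 2.76) [583.5111   85.16464] [625.42804 159.08517]
71 (600.3, 117.5, 40.2, 72.0, 2.76) [579.0352   81.47135] [619.806   153.37071]
tab (535.6, 113.3, 18.0, 31.0, 0.88) [526.3536   97.91996] [544.4426  128.69855]
case (598.4, 255.3, 122.9, 78.8, 87.51) [559.04474 193.69478] [638.42535 317.1121 ]
```

View pics/top20.png

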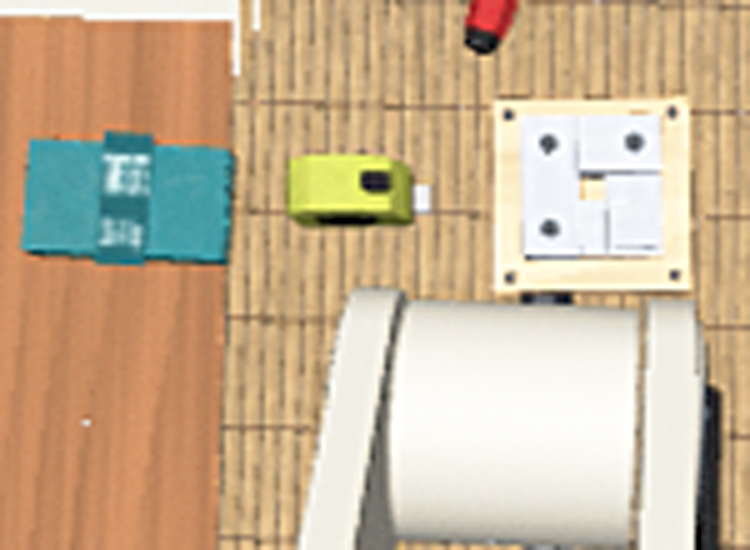

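```bash
python3 - <<'E'
from h import *
f=grab_frame("top")
w,px=blob(f,(258,162,272,178),lambda c:(c.min(2)>185)&(c.max(2)-c.min(2)<45),8); print("tab",rect(w),w.min(0),w.max(0),px.min(0),px.max(0))
to(454.2,-6.4,230,91.7)
E
python3 -m creep '[[0.019,-0.003,0.003,1,2,15,0],[0,0,0,0,0,25,0],[0,0,0,0,0,20,0],[0,0,0,0,0,8,0],[0,0,0,0,0,2,0],[0,0,0,0,0,0,0]]'
python3 - <<'E'
from h import *
grab_frame("top");f=grab_frame("scene");to(454.2,-6.4,200,91.7);crop(f,240,130,360,230,6,"s21.png")
E
```

```text
tab (604.5, 81.4, 16.6, 8.8, 1.42) [596.22455   76.925415] [612.89105  86.00583] [262.5625 166.5625] [265.4375 171.9375]
t=32.12 pos [452.1  -7.3 310. ] yaw 91.90 F [-0.3  0.6  0.8] open 0.996 j6 -0.06
 turn [ 0.019 -0.003  0.003]  shift now-axes [ 0.6  0.6 80.1]  after-turn axes [ 0.9  2.1 80. ]
clock: 32.62
eef_pos: [462.5, -2.1, 238.8]
tcp_rot: [3.134, 0.0, 1.606]
contact_force: [-0.3, -0.6, 0.2]
opening: 0.999
t=32.72 pos [462.5  -2.3 239.7] yaw 92.00 F [ 0.  -0.  -0.5] open 0.998 j6 -0.04
 turn [0.009 0.    0.005]  shift now-axes [-3.8 -8.8 39.6]  after-turn axes [-3.9 -8.5 39.7]
```

View pics/s21.png

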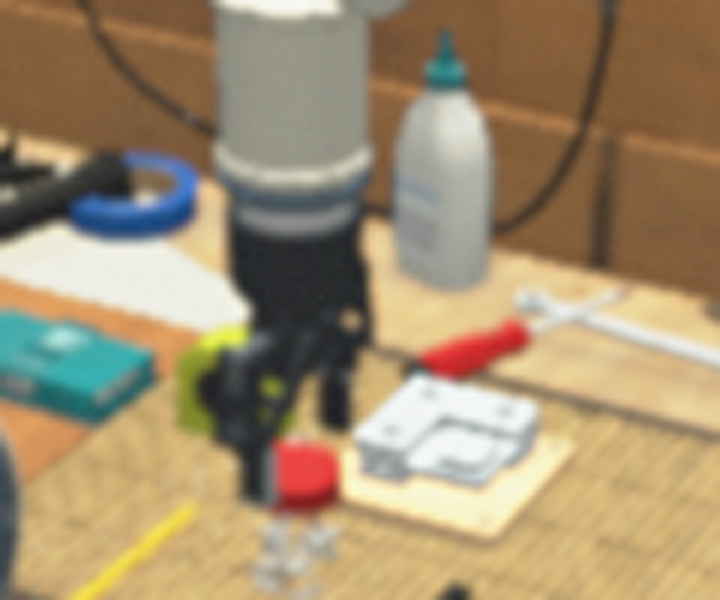

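```bash
python3 -m creep '[[0.009,0,0.005,-2.5,-6,0,0],[0,0,0,-1,-2,0,0],[0,0,0,0,0,0,0]]'
python3 - <<'E'
from h import *
grab_frame("top");to(454.2,-6.4,200,91.7)
E
```

```text
clock: 32.97
eef_pos: [454.9, -6.2, 241.7]
tcp_rot: [3.14, 0.0, 1.601]
contact_force: [0.4, 1.1, -0.6]
opening: 1.003
t=33.02 pos [455.   -6.2 241.7] yaw 91.71 F [ 0.   0.4 -0.2] open 0.998 j6 -0.05
 turn [0.002 0.    0.   ]  shift now-axes [-0.2 -0.9 41.7]  after-turn axes [-0.2 -0.8 41.7]
```

```bash
python3 -m creep '[[0,0,0,0,-0.8,6,0],[0,0,0,0,-0.5,8,0],[0,0,0,0,-0.5,8,0],[0,0,0,0,-0.5,8,0],[0,0,0,0,-0.5,5,0],[0,0,0,0,0,2,0],[0,0,0,0,0,0,0]]'
python3 - <<'E'
from h import *
grab_frame("top");grab_frame("top");to(454.2,-6.4,200,91.7)
E
```

```text
clock: 33.6
eef_pos: [451.9, -6.6, 201.0]
tcp_rot: [3.138, 0.0, 1.6]
contact_force: [-0.2, 0.3, 0.3]
opening: 1.0
t=33.70 pos [452.1  -6.6 201.6] yaw 91.66 F [ 0.3 -0.8 -0.1] open 1.000 j6 -0.05
 turn [ 0.004  0.    -0.001]  shift now-axes [0.1 2.1 1.6]  after-turn axes [0.1 2.1 1.6]
```

```bash
python3 -m creep '[[0.004,0,0,0,2,1.5,0],[0,0,0,0,0,0,0.2],[0,0,0,0,0,0,0.35],[0,0,0,0,0,0,0.45],[0,0,0,0,0,0,0.5],[0,0,0,0,0,0,0.5],[0,0,0,0,0,0,0.5],[0,0,0,0,0,0,0.5]]' 35
python3 - <<'E'
from h import *
grab_frame("top");to(454.2,-6.4,200,91.7)
E
```

```text
clock: 34.37
eef_pos: [454.8, -6.5, 201.3]
tcp_rot: [3.14, 0.0, 1.6]
contact_force: [-0.0, 0.1, -1.6]
opening: 0.687
t=34.42 pos [454.8  -6.4 201.3] yaw 91.67 F [-0.5 -0.6 -2.4] open 0.686 j6 -0.05
 turn [ 0.001  0.    -0.001]  shift now-axes [ 0.1 -0.6  1.3]  after-turn axes [ 0.1 -0.6  1.3]
```

```bash
python3 -m creep '[[0,0,0,0,0,-10,0.6],[0,0,0,0,0,-25,0.6],[0,0,0,0,0,-30,0.6],[0,0,0,0,0,-20,0.6],[0,0,0,0,0,-8,0.6]]' 40
python3 - <<'E'
from h import *
to(611.8,-161.7,290,91.7)
f=grab_frame("scene");crop(f,240,110,360,210,6,"s22.png")
E
```

```text
clock: 34.83
eef_pos: [453.2, -6.4, 297.3]
tcp_rot: [-3.135, 0.0, 1.6]
contact_force: [0.8, 0.9, -1.9]
opening: 0.683
t=34.83 pos [453.2  -6.4 297.3] yaw 91.67 F [ 0.8  0.9 -1.9] open 0.683 j6 -0.05
 turn [-0.006  0.    -0.001]  shift now-axes [-159.9  154.1    6.4]  after-turn axes [-160.   154.     7.3]
```

View pics/s22.png

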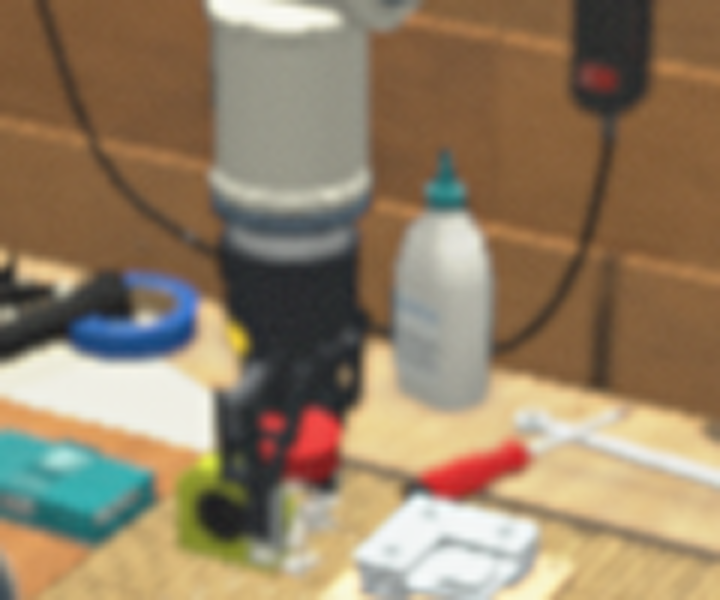

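```bash
python3 -m creep '[[-0.006,0,0,-12,12,0,0.6],[0,0,0,-24,23,0,0.6],[0,0,0,-28,27,0,0.6],[0,0,0,-28,27,0,0.6],[0,0,0,-26,25,0,0.6],[0,0,0,-18,17,0,0.6],[0,0,0,-10,9,0,0.6],[0,0,0,-3,3,0,0.6],[0,0,0,0,0,0,0.6]]'
python3 - <<'E'
from h import *
grab_frame("top");grab_frame("top");to(611.8,-161.7,230,91.7)
E
```

```text
clock: 35.63
eef_pos: [603.7, -157.5, 291.4]
tcp_rot: [-3.139, -0.001, 1.602]
contact_force: [-0.8, 0.1, -1.8]
opening: 0.684
t=35.73 pos [ 602.7 -156.5  291.5] yaw 91.82 F [-0.5  0.1 -2.5] open 0.683 j6 -0.29
 turn [-0.004 -0.002  0.002]  shift now-axes [-5.6  9.2 61.5]  after-turn axes [-5.5  8.9 61.5]
```

```bash
python3 -m creep '[[-0.004,-0.002,0.002,-3,5,10,0.6],[0,0,0,-2,3,18,0.6],[0,0,0,0,0,18,0.6],[0,0,0,0,0,8,0.6],[0,0,0,0,0,2,0.6],[0,0,0,0,0,0,0.6]]'
python3 - <<'E'
from h import *
grab_frame("top");grab_frame("top");to(611.8,-161.7,202,91.7)
E
```

```text
clock: 36.23
eef_pos: [608.5, -156.8, 231.8]
tcp_rot: [-3.141, -0.0, 1.604]
contact_force: [0.3, -0.1, -1.4]
opening: 0.689
t=36.33 pos [ 608.9 -157.   232.8] yaw 91.92 F [-0.3  0.7 -1.8] open 0.683 j6 -0.29
 turn [0.    0.    0.004]  shift now-axes [-4.7  2.7 30.8]  after-turn axes [-4.7  2.8 30.8]
```

```bash
python3 -m creep '[[0,0,0.004,-4,2,4,0.6],[0,0,0,-0.7,0.5,8,0.6],[0,0,0,0,0,7,0.6],[0,0,0,0,0,3,0.6],[0,0,0,0,0,0,0.6]]'
python3 - <<'E'
from h import *
grab_frame("top");grab_frame("top");to(611.8,-161.7,202,91.7)
E
```

```text
clock: 36.75
eef_pos: [613.1, -162.5, 211.6]
tcp_rot: [3.136, 0.002, 1.6]
contact_force: [0.7, 0.1, -2.0]
opening: 0.682
t=36.85 pos [ 613.2 -162.5  212.2] yaw 91.67 F [ 0.4 -0.2 -1.3] open 0.688 j6 -0.29
 turn [ 0.006  0.002 -0.001]  shift now-axes [ 0.8 -1.4 10.1]  after-turn axes [ 0.8 -1.3 10.2]
```

```bash
python3 -m creep '[[0.006,0.002,0,0.8,-1.4,2,0.6],[0,0,0,0,0,4,0.6],[0,0,0,0,0,2,0.6],[0,0,0,0,0,1,0.6],[0,0,0,0,0,0,0.6]]'
python3 - <<'E'
from h import *
grab_frame("top");f=grab_frame("scene");to(611.8,-161.7,201.3,91.7);crop(f,300,140,420,240,6,"s23.png")
E
```

```text
clock: 37.27
eef_pos: [611.8, -161.6, 202.8]
tcp_rot: [-3.141, -0.0, 1.6]
contact_force: [1.4, 0.6, -2.7]
opening: 0.686
t=37.37 pos [ 611.8 -161.6  203. ] yaw 91.67 F [ 0.7  0.3 -2.6] open 0.683 j6 -0.29
 turn [ 0.    -0.    -0.001]  shift now-axes [-0.1 -0.1  1.7]  after-turn axes [-0.1 -0.1  1.7]
```

View pics/s23.png

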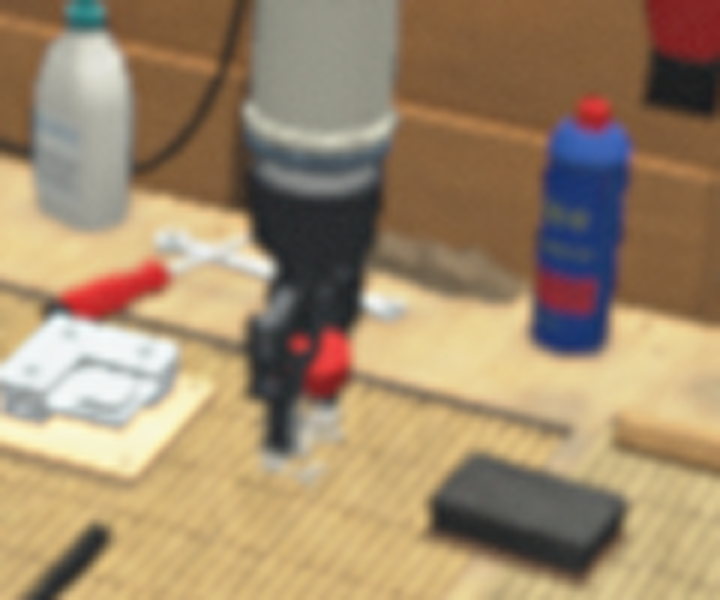

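```bash
python3 -m creep '[[0,0,0,0,0,1.5,0.6],[0,0,0,0,0,0.5,0.6],[0,0,0,0,0,0,0.25],[0,0,0,0,0,0,0.15],[0,0,0,0,0,0,0.1],[0,0,0,0,0,-6,0.05],[0,0,0,0,0,-15,0],[0,0,0,0,0,-25,0],[0,0,0,0,0,-30,0],[0,0,0,0,0,-25,0]]'
python3 - <<'E'
from h import *
to(611.8,-161.7,300,91.7)
E
```

```text
clock: 38.2
eef_pos: [610.3, -161.2, 302.0]
tcp_rot: [-3.134, -0.003, 1.6]
contact_force: [0.0, -0.1, 0.2]
opening: 1.002
t=38.20 pos [ 610.3 -161.2  302. ] yaw 91.67 F [ 0.  -0.1  0.2] open 1.002 j6 -0.29
 turn [-0.008 -0.003 -0.   ]  shift now-axes [-0.5  1.5  2. ]  after-turn axes [-0.5  1.5  2. ]
```

```bash
python3 -m creep '[[0,0,0,-10,-5,-5,0],[0,0,0,-25,-15,0,0],[0,0,0,-30,-22,0,0],[0,0,0,-30,-22,0,0],[0,0,0,-30,-22,0,0],[0,0,0,-30,-22,0,0],[0,0,0,-30,-22,0,0],[0,0,0,-25,-20,0,0],[0,0,0,-15,-10,0,0],[0,0,0,-5,-3,0,0]]'
python3 - <<'E'
from h import *
grab_frame("scene")
f=grab_frame("top"); crop(f,170,130,430,260,3,"top24.png"); g=grab_frame("scene"); crop(g,210,140,410,280,4,"s24.png")
p,px=blob(f,(330,140,366,195),lambda c:(c[...,0]>150)&(c[...,1]<110),87); print("jar",cv2.minEnclosingCircle(p),rect(p))
p,px=blob(f,(365,145,412,190),lambda c:(c.max(2)<105),30); print("block",rect(p),p.min(0),p.max(0))
p,px=blob(f,(270,140,326,195),lambda c:(c[...,2]>165)&(c.min(2)>165),15); print("base",rect(p))
p,px=blob(f,(270,140,326,195),bluew,45); print("pile",rect(p))
p,px=blob(f,(250,195,268,262),lambda c:(c[...,0]-c[...,2]>110),7); print("pencil",rect(p)); 
p,px=blob(f,(312,200,330,255),lambda c:(c.max(2)<90),16); print("marker",rect(p));
E
```

```text
clock: 39.03
eef_pos: [448.7, -406.7, 317.2]
tcp_rot: [3.134, 0.005, 1.606]
contact_force: [0.9, -0.8, -0.1]
opening: 0.997
jar ((610.7257080078125, -160.7804412841797), 29.209455490112305) (611.1, -160.2, 55.3, 56.8, 58.33)
block (613.8, -298.5, 101.8, 68.9, 85.99) [ 576.57153 -350.1939 ] [ 650.32404 -246.6941 ]
base (607.8, -22.3, 118.8, 121.9, 1.87)
pile (607.5, -22.8, 86.4, 82.3, 2.79)
pencil (423.7, 93.6, 10.3, 167.7, 89.46)
marker (426.9, -96.1, 126.8, 19.9, 0.72)
```

View pics/top24.png

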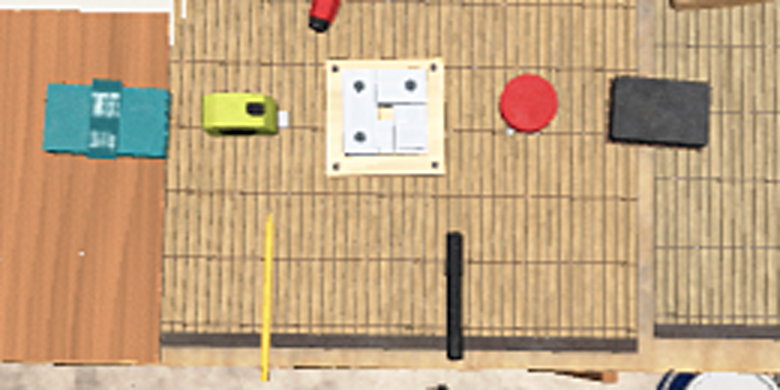

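View pics/s24.png

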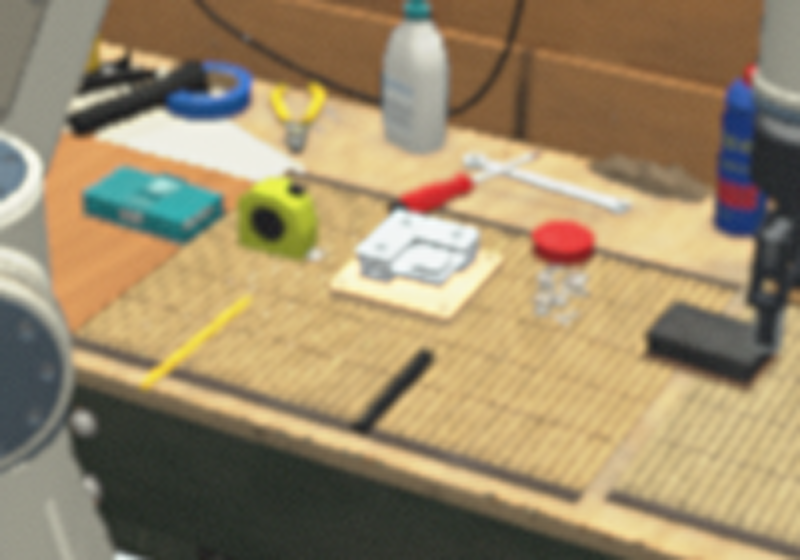

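Everything stands as asked. The pile is centred within about 1 mm, the tape measure and jar are at the midpoints, and the pencil and marker haven't moved. I'll hand the job in.

```bash
python3 -c "
from rig import job; print(job.sign_off())"
```

```text
the job is handed in; nothing more can be done
None
```

The shelf-fitting kit is set out as asked and the job is handed in, at about 39 s on the robot's clock against the 128 s limit. Sign-off gave no verdict.

- **Pile:** The round-boss plate is at the bottom, the square-boss one is on it turned half round, and the plain one is on top. In the last top view the pile's centre was (607.5, -22.8) and the base's (607.8, -22.3). It was within about 1° of square to the base and looked flat in the side view.
- **Tape measure:** It stands upright between the base and the case, at about (604, 117). The midpoint worked out from the base is (603.8, 117.6).
- **Jar:** It stands upright between the base and the sanding block, at about (611, -160.5). The midpoint worked out from the base is (612.2, -162.2), and the one from the images is (610.9, -160.4).
- **Pencil and marker:** Their measured positions did not change.
- **Forces:** The highest contact force I read, at the end of a move, was about 12 N, when the square plate touched down.

One small disagreement remains. The images put the case and sanding block 276–278 mm from the base, not 280 mm. I took that as camera error and placed the tape measure and jar between the two readings.

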